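Lay two boiled-egg breakfasts

ROBOT

A 6-joint arm with a two-finger parallel gripper is mounted at the origin on the work surface. World frame = base frame: x ahead of the robot, y to its left, z up, the work surface at z = 0. Lengths are in m, angles in rad, forces in N, time in s.
With the tool pointing down it reaches from about 0.375 to 0.9 m from the base axis. Payload 3.1 kg.
Tool frame: the origin (TCP) lies between the finger pads, 19 mm behind the fingertips; this is the grasp point; z points along the fingers, y is the line along which they close (so a half turn about z gives the same grasp; the last joint's range is limited). The gripper opens to 87 mm and grips with 3 to 60 N. Pads are 19 mm wide; open, the fingers measure 117 mm over their backs; the gripper's body (75 mm by 190 mm) begins 51 mm behind the grasp point.
Start: joints at [-1.403, 0.527, 1.433, -0, 1.181, -0.178], TCP at [0.212, -0.588, 0.241] pointing down, gripper open.
Joint ranges: [-3.08, 3.08], [-0.75, 2.2], [0.22, 2.44], [-1.43, 4.57], [0, 2.65], [-2.85, 2.85]. Speed limits (rad/s): [2.79, 2.79, 3.14, 3.14, 3.14, 3.14].

INTERFACE

Orientations are given as a unit quaternion [x, y, z, w].
In Python, from rig import robot gives the robot as it stands.
- The arm moves only by the tool move_arm, never from a script. Its argument "commands" is a list of rows, each an object with "hand": the finger opening in cm, from 0 to 8.7; "travel": the shift along the tool's x, y, z in cm, a list of three; "twist": the turn, a rotation vector about the tool's x, y, z in degrees, a list of three. In form: [{"hand": hand, "travel": [dx, dy, dz], "twist": [wx, wy, wz]}, ...]. A call has 1 to 5 rows; each row shifts and turns the commanded pose from where the row before left it, along the tool's axes as they then stand; what a row does not reach is not made up. A row lasts 1/12 s, in which the tool goes at most 41.7 mm and 7.16 degrees, less where a joint would pass 70% of its speed; a pose out of reach is approached as far as the arm can. A call is refused whole if a number of a shift passes 4.17 or a number of a turn 7.16, either way. A call with a gripper value outside its range is refused whole. The fingers move at their own pace and stop on an object; "force" is the grip in N (left out, the last holds). Time passes only in rows, so rows that do not move let the fingers close. It gives the time, the measured TCP pose, the force, the opening and the grip force at its end, in the units of the state.
- robot.get_obs(): the state, without advancing time (a new reading comes with each control period).
- robot.camera(name): name is "scene" or "top" or "wrist"; returns a dict with "frame" (384x512x3 uint8, red, green, blue), "fov_y" (degrees; the focal length in pixels is half the picture's height over the tangent of half this angle, whatever the lens; pixels are square), "cx", "cy" (the principal point, pixels), "extrinsics" (4x4, takes a point from camera to world coordinates); the wrist camera has in their place "T_tool_cam" (4x4, takes a point from camera to tool coordinates, whose origin is the TCP and whose axes are the flange's). Camera axes: x right, y down, z forward; pixel columns grow to the right and rows downward; lengths in m; the calibration is good to about 2 mm. The wrist camera is an equidistant fisheye: a pixel r from the principal point sees the ray r / f radians off the axis. A picture is of the moment at which its call begins: read the wrist's pose just before it. There is no depth.
- robot.hand_in(): hands the job in; it is judged then, once.
The state is a dict: "time": time; "q": joint angles; "joint_velocities": joint speeds; "joint_torque": joint torques, N m; "position": TCP position; "tool_rot": TCP orientation; "ft_force": force on the tool from outside, world axes, zero at the start; "moment": the same for the moment, N m; "grip_width": finger opening in m; "grip_force": force on a finger pad.
Only numpy, scipy, OpenCV 4.12 (cv2) and the standard library are available. Lean on these libraries where they do the work, as an engineer would, in place of code of your own. Each camera call takes 0.05 s, during which the arm holds its last target. There are 200 camera calls.

TASK

Lay breakfast for two: take the two tall egg cups out of the open drawer and stand one upright in the middle of each small wooden breakfast board, and in each cup set a hen's egg (one of the big ones) upright, blunt end down as it is now. Leave the little quail eggs in the egg strip and the wide, low baking cups in the drawer where they are, and do not let a hen's egg drop.

Things in the scene. Friction and masses are not known exactly. Their poses are not given: they have to be found in the camera images.
- cup_a: Grey silicone egg cup, rigid, 40 g, 45 mm tall: foot 44 mm across, waist 35 mm at 14 mm up, then an upright band 44 mm across from 21 mm to the rim at 45 mm (grip there), mouth 36 mm. Origin: centre of its underside. Stands on the drawer floor, 15 mm above the work surface, in one of four places two by two 104 mm apart; at the start its x lies across the drawer (222 mm inside), y along its slide.
- cup_b: Like cup_a, interchangeable with it. The drawer is steel, open, walls 48 mm above the work surface; every cup's centre is at least 55 mm from the walls. The drawer runs in under a steel shelf on the +y side: top 75 mm high, front edge 40 mm or more beyond the cups' centres; egg cooker, jar and cutting board stand back on it, 150 mm or more beyond the cups.
- baking_cup_a: Silicone baking cup, grey like the egg cups but wide and low: 30 mm tall, 48 mm across the foot, 68 mm across the rim, hollow, 25 g. Origin: centre of its underside. Stands in one of the four places in the drawer; stays there (a nudge under 30 mm is tolerated).
- baking_cup_b: Like baking_cup_a, stays in the drawer too.
- hen_egg_a: Hen's egg, 60 g, 44 mm across, 57 mm tall, blunt end down. Origin: centre of the round lower end (radius 22 mm), on the long axis, 22 mm above the lowest point, 35 mm below the tip; z to the tip. Widest from the origin to 6 mm above: grip there, TCP about 10 mm above the origin. Starts in an egg-strip pocket, origin 30 mm above the work surface; its x then points across the row: close along x.
- hen_egg_b: Like hen_egg_a, interchangeable with it. The fixed grey-brown pulp egg strip has four pockets in a straight row, 62 mm apart, 39 mm wide outside, rims 17 mm above the work surface; base 52 by 252 mm, 3 mm thick. Seated in an egg cup, an egg centres itself on the rim, its origin 12 to 13 mm above the rim (57 to 58 mm above the cup's underside).
- quail_egg_a: Quail egg, same plain shell but small: 27 mm across, 34 mm tall, 12 g. Origin 13.5 mm above its lowest point. Stands in one of the four pockets of the egg strip, origin 17 mm and top 37 mm above the work surface; stays there (a nudge under 30 mm is tolerated).
- quail_egg_b: Like quail_egg_a, stays in the egg strip too.
- board_a: Small light-wood breakfast board, fixed, 130 mm (x) by 170 mm (y), 12 mm thick, flat on the work surface, a small dark hanging hole drawn near one corner. Origin: centre of its underside; the top face is 12 mm higher.
- board_b: Like board_a; either egg cup may go on either board.
Not all that is in view belongs to the job. Leave any green, purple or yellow look-alike of the cup_b alone.

How it is judged:
At the end, for the whole second after the job is handed in: On each board one egg cup, upright (0.12 rad), within 15 mm of the board's centre; in each cup one hen's egg, seated on the rim within 8 mm of the cup's axis, upright (0.4 rad); all at rest; quail eggs and baking cups within 30 mm of their start (((horizontal distance between cup_a and board_a below 0.015 m and z of cup_a in the frame of board_a between 0.008 and 0.016 m and horizontal distance between cup_b and board_b below 0.015 m and z of cup_b in the frame of board_b between 0.008 and 0.016 m) or (horizontal distance between cup_a and board_b below 0.015 m and z of cup_a in the frame of board_b between 0.008 and 0.016 m and horizontal distance between cup_b and board_a below 0.015 m and z of cup_b in the frame of board_a between 0.008 and 0.016 m)) and ((horizontal distance between hen_egg_a and cup_a below 0.008 m and z of hen_egg_a in the frame of cup_a between 0.05 and 0.064 m and horizontal distance between hen_egg_b and cup_b below 0.008 m and z of hen_egg_b in the frame of cup_b between 0.05 and 0.064 m) or (horizontal distance between hen_egg_a and cup_b below 0.008 m and z of hen_egg_a in the frame of cup_b between 0.05 and 0.064 m and horizontal distance between hen_egg_b and cup_a below 0.008 m and z of hen_egg_b in the frame of cup_a between 0.05 and 0.064 m)) and angle between each of cup_a, cup_b's own z axis and vertical below 0.12 rad and linear speed of each of cup_a, cup_b, hen_egg_a, hen_egg_b below 0.02 m/s and angle between each of hen_egg_a, hen_egg_b's own z axis and vertical below 0.4 rad and distance of each of baking_cup_a, baking_cup_b, quail_egg_a, quail_egg_b from where it was at the start of the episode below 0.03 m); the robot touches nothing.
It fails at once if a hen's egg (a) is dropped or knocked away: moving faster than 0.7 m/s (a fall of some 25 mm) with no finger on it (contact force between hen_egg_a and the fingers below 0.05 N and linear speed of hen_egg_a above 0.7 m/s).
It fails at once if a hen's egg (b) is dropped or knocked away: moving faster than 0.7 m/s (a fall of some 25 mm) with no finger on it (contact force between hen_egg_b and the fingers below 0.05 N and linear speed of hen_egg_b above 0.7 m/s).
It fails at once if a baking cup is moved more than 30 mm (distance of any of baking_cup_a, baking_cup_b from where it was at the start of the episode above 0.03 m).
It fails at once if a quail egg is moved more than 30 mm (distance of any of quail_egg_a, quail_egg_b from where it was at the start of the episode above 0.03 m).
It also fails if it takes over 104 s, if anything falls off the work surface, if the arm or the gripper's body presses on something with over 40 N, if the wrist force passes 120 N, or if a joint passes its speed limit or range.

## Working session

There is one attempt and no reset: what is moved stays moved. The work goes in short steps, Python scripts to look and compute and a tool call to move; the robot and the scene stay as the last step left them, time stands still between calls to the robot, and variables do not carry over. Pictures are saved under pics/ and viewed, at most 14 in all, crops included, and the job is handed in when it is done.

Besides the shell and the picture viewer there is one more tool, called after "Request:" by a JSON object that holds its "op" and its "data", one argument or row to a line. move_arm: Moves the arm, as the interface text tells. Its arguments: {"type":"object","properties":{"commands":{"type":"array"},"force":{"type":"number"}},"required":["commands"]}

```bash
mkdir -p pics; ls; cat > h.py <<'E'
import numpy as np,cv2
from scipy.spatial.transform import Rotation as R
from rig import robot
def cast(c,u,v,z):
    f=c["frame"].shape[0]/2/np.tan(np.radians(c["fov_y"])/2)
    d=np.array([(u-c["cx"])/f,(v-c["cy"])/f,1.]);T=np.array(c["extrinsics"])
    d=T[:3,:3]@d;o=T[:3,3];return o+d*(z-o[2])/d[2]
def castw(c,st,u,v,z):
    f=c["frame"].shape[0]/2/np.tan(np.radians(c["fov_y"])/2)
    x,y=u-c["cx"],v-c["cy"];r=np.hypot(x,y)+1e-9;t=r/f
    d=np.array([np.sin(t)*x/r,np.sin(t)*y/r,np.cos(t)]);T=np.array(c["T_tool_cam"])
    W=np.eye(4);W[:3,:3]=R.from_quat(st["tool_rot"]).as_matrix();W[:3,3]=st["position"];T=W@T
    d=T[:3,:3]@d;o=T[:3,3];return o+d*(z-o[2])/d[2]
def save(c,n):cv2.imwrite("pics/"+n+".png",c["frame"][:,:,::-1])
E
python3 - <<'E'
from h import *
import pickle
print(robot.get_obs())
for n in("scene","top","wrist"):
    c=robot.camera(n);save(c,n);pickle.dump(c,open(n+".pkl","wb"));print(n,{k:v for k,v in c.items() if k!="frame"})
E
```

```text
pics
{'time': 0.0, 'q': array([-1.40351152e+00,  5.28486751e-01,  1.43390108e+00,  4.54726413e-06,
        1.18137525e+00, -1.78533669e-01]), 'joint_velocities': array([ 0.00034277,  0.0006947 , -0.00012709,  0.00157689, -0.00066603,
       -0.00120822]), 'joint_torque': array([ 7.86185465e-04, -4.40033519e+01, -1.76593226e+01,  6.34428626e-02,
        5.80936612e-02, -1.76323988e-04]), 'position': array([ 0.21174697, -0.5873066 ,  0.24025932]), 'tool_rot': array([ 9.85087974e-01,  1.72047974e-01,  8.20612267e-06, -1.08518685e-03]), 'ft_force': array([ 0.47815597, -0.74697446,  1.31092254]), 'moment': array([ 0.03228936,  0.00217667, -0.00635409]), 'grip_force': 0.0, 'grip_width': 0.08699910447724056}
scene {'fov_y': 56.407011817074164, 'cx': 255.13104973133125, 'cy': 192.79744734240617, 'extrinsics': array([[ 0.79757508,  0.37059174, -0.47595772,  0.95510616],
       [ 0.60281168, -0.51867939,  0.60629182, -0.5322444 ],
       [-0.02218272, -0.77047612, -0.63708278,  0.61642675],
       [ 0.        ,  0.        ,  0.        ,  1.        ]])}
top {'fov_y': 50.46101755349784, 'cx': 259.0160728204151, 'cy': 191.55382713134514, 'extrinsics': array([[-3.95265395e-03, -9.84259026e-01,  1.76687709e-01,
         3.48275822e-01],
       [-9.99990876e-01,  4.17670320e-03,  8.96157058e-04,
        -1.95996613e-02],
       [-1.62002279e-03, -1.76682554e-01, -9.84266555e-01,
         1.08749416e+00],
       [ 0.00000000e+00,  0.00000000e+00,  0.00000000e+00,
         1.00000000e+00]])}
wrist {'fov_y': 65.70646984690485, 'cx': 254.778818355729, 'cy': 192.95873636119964, 'T_tool_cam': array([[-5.02704026e-04, -9.56285769e-01, -2.92433370e-01,
         8.06843902e-02],
       [ 9.99998846e-01, -8.99904533e-04,  1.22374014e-03,
        -7.18104646e-06],
       [-1.43340739e-03, -2.92432417e-01,  9.56285118e-01,
        -1.44605273e-01],
       [ 0.00000000e+00,  0.00000000e+00,  0.00000000e+00,
         1.00000000e+00]])}
```

View pics/top.png

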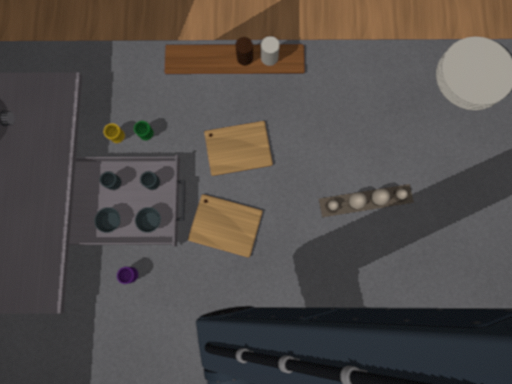

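View pics/scene.png

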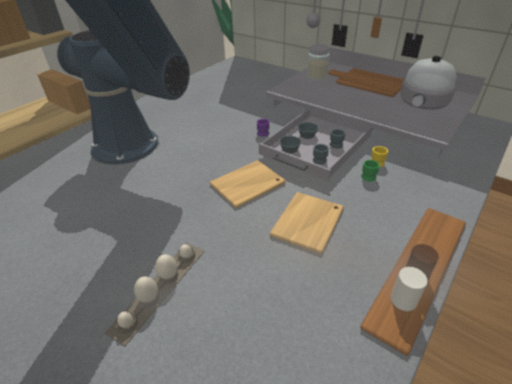

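The top view shows these candidates:
- **Cups:** small dark cups at (110,180) and (150,180), which are the egg cups. The wide ones at (108,220) and (148,219) are baking cups. The yellow (114,132), green (144,129) and purple (128,275) cups are look-alikes.
- **Eggs:** big ones at (357,201) and (381,197), which are the hen's eggs. The small ones at (333,206) and (402,194) are quail eggs.
- **Boards:** (238,148) and (226,225). The large wooden board at (235,58) isn't one of them.

Next I'll check the cups in one close crop and measure.

```bash
python3 - <<'E'
from h import *
import pickle
c=pickle.load(open("top.pkl","rb"));im=c["frame"];hsv=cv2.cvtColor(im,cv2.COLOR_RGB2HSV)
a=cv2.resize(im[120:260,65:205],(560,560),interpolation=cv2.INTER_CUBIC);a=cv2.convertScaleAbs(a,alpha=1.8)
b=cv2.resize(im[170:230,310:420],(560,305),interpolation=cv2.INTER_CUBIC)[:,:240*2]
cv2.imwrite("pics/crop1.png",a[:,:,::-1])
def f(n):return cast(c,*n[0:2],n[2]).round(4)
# boards
m=((hsv[...,0]>10)&(hsv[...,0]<25)&(hsv[...,1]>80)&(hsv[...,2]>110)).astype(np.uint8)
m[:110]=0;m[290:]=0
for k in cv2.findContours(m,0,2)[0]:
    if cv2.contourArea(k)<1000:continue
    r=cv2.minAreaRect(k);P=np.array([cast(c,*p,.012)[:2] for p in k[:,0]],np.float32)
    w=cv2.minAreaRect(cv2.convexHull(P));print("board",r[0],w)
# eggs
print(hsv[201,357],hsv[206,333],hsv[210,345],hsv[180,110],hsv[176,104],hsv[190,130])
for th in(95,70):
  m=((hsv[...,2]>120)&(hsv[...,1]<th)).astype(np.uint8);m[:, :300]=0;m[:170]=0;m[230:]=0
  for k in cv2.findContours(m,0,1)[0]:
    if cv2.contourArea(k)<20:continue
    (u,v),r=cv2.minEnclosingCircle(k);print("egg",u,v,r,cv2.contourArea(k),f((u,v,.032)))
E
```

```text
board (224.6724090576172, 225.22039794921875) ((0.4517844319343567, 0.07227915525436401), (0.168962299823761, 0.128301739692688), 74.27102661132812)
board (237.56063842773438, 147.85162353515625) ((0.6636961698532104, 0.03963568061590195), (0.12970654666423798, 0.1680658608675003), 9.827606201171875)
[ 16  39 171] [ 17  39 168] [16 54 90] [93 62 41] [94 56 32] [162  12 107]
egg 332.74139404296875 205.1896514892578 3.9260504245758057 39.5 [ 0.5007 -0.2113  0.032 ]
egg 357.0 200.5 7.159010887145996 132.5 [ 0.5128 -0.2753  0.032 ]
egg 401.8125 194.0 4.305347442626953 43.0 [ 0.5296 -0.3938  0.032 ]
egg 380.25 196.875 7.336865425109863 135.5 [ 0.5222 -0.3367  0.032 ]
egg 332.74139404296875 205.1896514892578 3.9260504245758057 39.5 [ 0.5007 -0.2113  0.032 ]
egg 357.0 200.5 7.159010887145996 132.5 [ 0.5128 -0.2753  0.032 ]
egg 401.8125 194.0 4.305347442626953 43.0 [ 0.5296 -0.3938  0.032 ]
egg 380.25 196.875 7.336865425109863 135.5 [ 0.5222 -0.3367  0.032 ]
```

View pics/crop1.png

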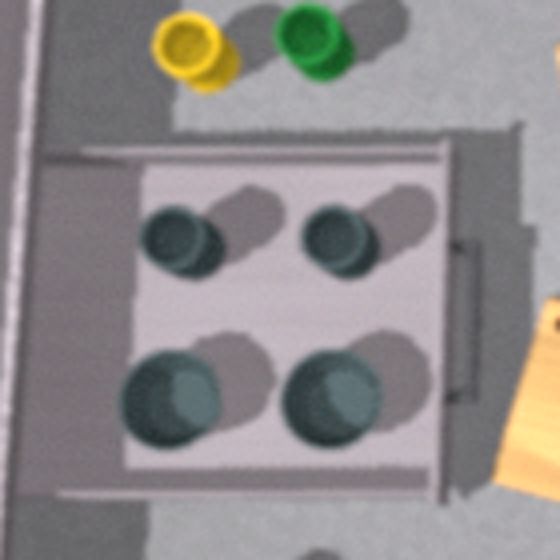

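The crop confirms it: the two small dark cups in the upper row of the drawer, rim centres near top pixels (108.5,179.3) and (148.7,179.3), are the egg cups. The wide cups below them are the baking cups.

```bash
python3 - <<'E'
from h import *
import pickle
c=pickle.load(open("top.pkl","rb"))
for u,v,z in((108.5,179.3,.06),(148.7,179.3,.06),(107.5,219.8,.045),(148,219.5,.045)):print(cast(c,u,v,z).round(4))
E
```

```text
[0.5665 0.3692 0.06  ]
[0.566  0.2655 0.06  ]
[0.4633 0.3709 0.045 ]
[0.4637 0.2668 0.045 ]
```

Request:
{"op": "move_arm", "data": {
  "commands": [
    {"hand": 6.5, "travel": [0, 0, 0], "twist": [0, 0, -7.02]},
    {"hand": 6.5, "travel": [0, 0, 0], "twist": [0, 0, -7.02]},
    {"hand": 6.5, "travel": [0, 0, 0], "twist": [0, 0, -7.02]},
    {"hand": 6.5, "travel": [0, 0, 0], "twist": [0, 0, -7.02]},
    {"hand": 6.5, "travel": [0, 0, 0], "twist": [0, 0, -7.02]}
  ]
}}

```text
time: 0.57
position: [0.2118, -0.5877, 0.2408]
tool_rot: [0.886, 0.464, 0.0, -0.0]
ft_force: [0.1, -0.1, 0.6]
grip_width: 0.0665
grip_force: 0.0
```

Request:
{"op": "move_arm", "data": {
  "commands": [
    {"hand": 6.5, "travel": [0, 0, 0], "twist": [0, 0, -7.02]},
    {"hand": 6.5, "travel": [0, 0, 0], "twist": [0, 0, -7.02]},
    {"hand": 6.5, "travel": [0, 0, 0], "twist": [0, 0, -7.02]},
    {"hand": 6.5, "travel": [0, 0, 0], "twist": [0, 0, -7.02]},
    {"hand": 6.5, "travel": [0, 0, 0], "twist": [0, 0, -7.02]}
  ]
}}

```text
time: 0.98
position: [0.2118, -0.5877, 0.2408]
tool_rot: [0.705, 0.709, 0.0, -0.0]
ft_force: [-0.6, 0.1, -0.2]
grip_width: 0.0653
grip_force: 0.0
```

Request:
{"op": "move_arm", "data": {
  "commands": [
    {"hand": 6.5, "travel": [2.4, 3.1, 0], "twist": [0, 0, 0]},
    {"hand": 6.5, "travel": [2.4, 3.1, 0], "twist": [0, 0, 0]},
    {"hand": 6.5, "travel": [2.4, 3.1, 0], "twist": [0, 0, 0]},
    {"hand": 6.5, "travel": [2.4, 3.1, 0], "twist": [0, 0, 0]},
    {"hand": 6.5, "travel": [2.4, 3.1, 0], "twist": [0, 0, 0]}
  ]
}}

```text
time: 1.4
position: [0.3678, -0.4666, 0.241]
tool_rot: [0.707, 0.707, 0.0, -0.0]
ft_force: [0.5, -0.8, 0.3]
grip_width: 0.0651
grip_force: 0.0
```

Request:
{"op": "move_arm", "data": {
  "commands": [
    {"hand": 6.5, "travel": [2.4, 3.1, 0], "twist": [0, 0, 0]},
    {"hand": 6.5, "travel": [2.4, 3.1, 0], "twist": [0, 0, 0]},
    {"hand": 6.5, "travel": [2.4, 3.1, 0], "twist": [0, 0, 0]},
    {"hand": 6.5, "travel": [2.4, 3.1, 0], "twist": [0, 0, 0]},
    {"hand": 6.5, "travel": [0, 0, 0], "twist": [0, 0, 0]}
  ]
}}

```text
time: 1.82
position: [0.4957, -0.3666, 0.241]
tool_rot: [0.705, 0.709, 0.002, 0.0]
ft_force: [0.3, -1.0, 0.2]
grip_width: 0.0648
grip_force: 0.0
```

```bash
python3 - <<'E'
from h import *
import pickle
s=robot.get_obs();c=robot.camera("wrist");save(c,"w1");pickle.dump((s,c),open("w1.pkl","wb"));print(s["position"],s["tool_rot"])
E
```

```text
[ 0.49574207 -0.36664963  0.24103611] [7.04775290e-01 7.09428002e-01 1.92103318e-03 1.02680815e-04]
```

View pics/w1.png

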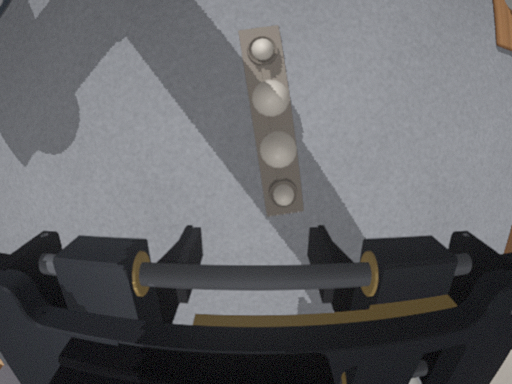

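The wrist view shows the strip with the hen's eggs at about (270,98) and (278,149), and the quail eggs at (262,48) and (283,193) at its ends.

```bash
python3 - <<'E'
from h import *
import pickle
s,c=pickle.load(open("w1.pkl","rb"))
for u,v,z in((270.5,98,.033),(278,149,.033),(262,49,.02),(283,193,.02),(241,32,.003),(279,26,.003),(265,216,.003),(303,210,.003)):print(castw(c,s,u,v,z).round(4))
t=pickle.load(open("scene.pkl","rb"))
for n,g in(("scene",t),):
  m=((g["frame"].min(2)>120)).astype(np.uint8);m[:240]=0;m[:,:110]=0;m[:,220:]=0
  for k in cv2.findContours(m,0,1)[0]:
    if cv2.contourArea(k)>60:
      (u,v),r=cv2.minEnclosingCircle(k);print(u,v,r,cast(g,u,v,.033 if r>10 else .02).round(4))
E
```

```text
[ 0.5144 -0.2778  0.033 ]
[ 0.5242 -0.3386  0.033 ]
[ 0.5044 -0.2165  0.02  ]
[ 0.5332 -0.3976  0.02  ]
[ 0.4782 -0.1903  0.003 ]
[ 0.5263 -0.1814  0.003 ]
[ 0.5112 -0.4362  0.003 ]
[ 0.5638 -0.4273  0.003 ]
123.95454406738281 317.9545593261719 7.224093437194824 [ 0.5311 -0.3967  0.02  ]
164.5 311.5 89.90282440185547 [ 0.59   -0.3469  0.033 ]
```

Request:
{"op": "move_arm", "data": {
  "commands": [
    {"hand": 6.5, "travel": [3.9, 0.3, 0], "twist": [0, 0, 0]},
    {"hand": 6.5, "travel": [3.9, 0.3, 0], "twist": [0, 0, 0]},
    {"hand": 6.5, "travel": [3.9, 0.3, 0], "twist": [0, 0, 0]},
    {"hand": 6.5, "travel": [3.9, 0.3, 0], "twist": [0, 0, 0]},
    {"hand": 6.5, "travel": [3.9, 0.3, 0], "twist": [0, 0, 0]}
  ]
}}

```text
time: 2.28
position: [0.5048, -0.1764, 0.241]
tool_rot: [0.708, 0.706, -0.0, -0.0]
ft_force: [-0.0, -0.2, -0.5]
grip_width: 0.0654
grip_force: 0.0
```

Request:
{"op": "move_arm", "data": {
  "commands": [
    {"hand": 6.5, "travel": [3.9, 0.3, 0], "twist": [0, 0, 0]},
    {"hand": 6.5, "travel": [3.9, 0.3, 0], "twist": [0, 0, 0]},
    {"hand": 6.5, "travel": [3.9, 0.3, 0], "twist": [0, 0, 0]},
    {"hand": 6.5, "travel": [3.9, 0.3, 0], "twist": [0, 0, 0]},
    {"hand": 6.5, "travel": [3.9, 0.3, 0], "twist": [0, 0, 0]}
  ]
}}

```text
time: 2.7
position: [0.5203, 0.0186, 0.2412]
tool_rot: [0.708, 0.707, -0.0, 0.0]
ft_force: [0.3, -0.5, 0.2]
grip_width: 0.0647
grip_force: 0.0
```

Request:
{"op": "move_arm", "data": {
  "commands": [
    {"hand": 6.5, "travel": [3.9, 0.3, 0], "twist": [0, 0, 0]},
    {"hand": 6.5, "travel": [3.9, 0.3, 0], "twist": [0, 0, 0]},
    {"hand": 6.5, "travel": [0, 0, 0], "twist": [0, 0, 0]}
  ]
}}

```text
time: 2.95
position: [0.5262, 0.1011, 0.2413]
tool_rot: [0.705, 0.709, 0.001, -0.001]
ft_force: [0.5, -0.8, -0.3]
grip_width: 0.0649
grip_force: 0.0
```

```bash
python3 - <<'E'
from h import *
import pickle
s=robot.get_obs();c=robot.camera("wrist");save(c,"w2");pickle.dump((s,c),open("w2.pkl","wb"));print(s["position"],s["tool_rot"])
E
```

```text
[0.5262326  0.10108224 0.24126129] [ 0.70527487  0.7089327   0.00099444 -0.00089286]
```

View pics/w2.png

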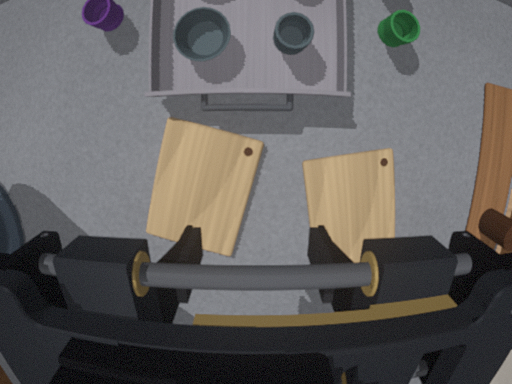

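The near egg cup's rim is at about (294,31). The left board's corners are near (172,119), (264,144), (234,254) and (147,232), and the near baking cup is at (202,34).

```bash
python3 - <<'E'
from h import *
import pickle
s,c=pickle.load(open("w2.pkl","rb"))
for u,v,z in((294,31,.06),(202,32,.045),(172,119,.012),(264,144,.012),(234,254,.012),(147,232,.012),(304,160,.012),(392,150,.012)):print(castw(c,s,u,v,z).round(4))
E
```

```text
[0.5682 0.2656 0.06  ]
[0.4657 0.2686 0.045 ]
[0.4204 0.1658 0.012 ]
[0.538  0.1322 0.012 ]
[ 0.4974 -0.0237  0.012 ]
[0.3712 0.0078 0.012 ]
[0.5899 0.1122 0.012 ]
[0.7135 0.1295 0.012 ]
```

Request:
{"op": "move_arm", "data": {
  "commands": [
    {"hand": 6.5, "travel": [3.5, 0.8, 0], "twist": [0, 0, 0]},
    {"hand": 6.5, "travel": [3.5, 0.8, 0], "twist": [0, 0, 0]},
    {"hand": 6.5, "travel": [3.0, 0.8, 0], "twist": [0, 0, 0]},
    {"hand": 6.5, "travel": [2.0, 0.8, 0], "twist": [0, 0, 0]},
    {"hand": 6.5, "travel": [0, 0, 0], "twist": [0, 0, 0]}
  ]
}}

```text
time: 3.42
position: [0.5606, 0.2174, 0.2412]
tool_rot: [0.707, 0.708, 0.001, 0.0]
ft_force: [0.1, 0.4, -0.3]
grip_width: 0.0653
grip_force: 0.0
```

```bash
python3 - <<'E'
from h import *
import pickle
s=robot.get_obs();c=robot.camera("wrist");save(c,"w3");pickle.dump((s,c),open("w3.pkl","wb"));print(s["position"],s["tool_rot"])
E
```

```text
[0.56060955 0.21742819 0.24115859] [7.06609394e-01 7.07602631e-01 1.22037625e-03 4.37700465e-04]
```

View pics/w3.png

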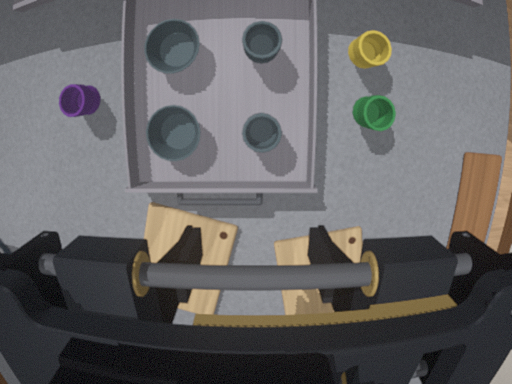

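The near egg cup is at about (262,132) and the far one at (262,42). The baking cups are in the left column.

```bash
python3 - <<'E'
from h import *
import pickle
s,c=pickle.load(open("w3.pkl","rb"))
for u,v,z in((262,131.5,.06),(262,41.5,.06),(173,132,.045),(172,46,.045)):print(castw(c,s,u,v,z).round(4))
E
```

```text
[0.5691 0.2684 0.06  ]
[0.5689 0.3682 0.06  ]
[0.4655 0.2682 0.045 ]
[0.4659 0.3703 0.045 ]
```

Request:
{"op": "move_arm", "data": {
  "commands": [
    {"hand": 6.5, "travel": [2.5, 0.4, 0], "twist": [0, 0, 0]},
    {"hand": 6.5, "travel": [2.4, 0.4, 0], "twist": [0, 0, 0]},
    {"hand": 6.5, "travel": [0, 0, 3.5], "twist": [0, 0, 0]},
    {"hand": 6.5, "travel": [0, 0, 3.5], "twist": [0, 0, 0]},
    {"hand": 6.5, "travel": [0, 0, 3.5], "twist": [0, 0, 0]}
  ]
}}

```text
time: 3.88
position: [0.5673, 0.2627, 0.1358]
tool_rot: [0.708, 0.707, 0.0, 0.001]
ft_force: [-0.1, -0.6, -0.4]
grip_width: 0.0651
grip_force: 0.0
```

Request:
{"op": "move_arm", "data": {
  "commands": [
    {"hand": 6.5, "travel": [0, 0, 3.0], "twist": [0, 0, 0]},
    {"hand": 6.5, "travel": [0, 0, 1.5], "twist": [0, 0, 0]},
    {"hand": 6.5, "travel": [0, 0, 0], "twist": [0, 0, 0]}
  ]
}}

```text
time: 4.13
position: [0.5638, 0.2612, 0.087]
tool_rot: [0.708, 0.706, -0.005, -0.002]
ft_force: [-1.0, -0.1, 0.1]
grip_width: 0.0651
grip_force: 0.0
```

Request:
{"op": "move_arm", "data": {
  "commands": [
    {"hand": 6.5, "travel": [0.6, 0.4, 1.0], "twist": [0, 0, 0]},
    {"hand": 6.5, "travel": [0, 0, 1.5], "twist": [0, 0, 0]},
    {"hand": 6.5, "travel": [0, 0, 1.5], "twist": [0, 0, 0]},
    {"hand": 6.5, "travel": [0, 0, 0], "twist": [0, 0, 0]}
  ]
}}

```text
time: 4.47
position: [0.5706, 0.2701, 0.0502]
tool_rot: [0.707, 0.707, -0.001, -0.0]
ft_force: [-0.5, -1.2, -0.6]
grip_width: 0.065
grip_force: 0.0
```

Request:
{"op": "move_arm", "data": {
  "commands": [
    {"hand": 6.5, "travel": [0, 0, 0], "twist": [0, 0, 0]}
  ]
}}

```text
time: 4.55
position: [0.5715, 0.2706, 0.0519]
tool_rot: [0.707, 0.707, 0.0, 0.0]
ft_force: [0.1, 0.1, 0.4]
grip_width: 0.0655
grip_force: 0.0
```

Request:
{"op": "move_arm", "data": {
  "commands": [
    {"hand": 6.5, "travel": [-0.3, -0.3, 0.4], "twist": [0, 0, 0]},
    {"hand": 6.5, "travel": [0, 0, 0], "twist": [0, 0, 0]},
    {"hand": 6.5, "travel": [0, 0, 0], "twist": [0, 0, 0]}
  ]
}}

```text
time: 4.8
position: [0.5679, 0.268, 0.0481]
tool_rot: [0.707, 0.707, 0.0, 0.0]
ft_force: [0.0, -0.4, -0.1]
grip_width: 0.0649
grip_force: 0.0
```

Request:
{"op": "move_arm", "data": {
  "commands": [
    {"hand": 3.8, "travel": [0, 0, 0], "twist": [0, 0, 0]},
    {"hand": 3.8, "travel": [0, 0, 0], "twist": [0, 0, 0]},
    {"hand": 3.8, "travel": [0, 0, 0], "twist": [0, 0, 0]},
    {"hand": 3.8, "travel": [0, 0, 0], "twist": [0, 0, 0]},
    {"hand": 3.8, "travel": [0, 0, 0], "twist": [0, 0, 0]}
  ],
  "force": 12
}}

```text
time: 5.22
position: [0.5678, 0.2682, 0.0474]
tool_rot: [0.707, 0.707, 0.0, 0.0]
ft_force: [-0.4, -0.5, 0.8]
grip_width: 0.0417
grip_force: 5.0
```

Request:
{"op": "move_arm", "data": {
  "commands": [
    {"hand": 3.8, "travel": [0, 0, 0], "twist": [0, 0, 0]},
    {"hand": 3.8, "travel": [0, 0, 0], "twist": [0, 0, 0]}
  ]
}}

```text
time: 5.38
position: [0.5678, 0.2682, 0.0473]
tool_rot: [0.707, 0.707, 0.0, 0.0]
ft_force: [-0.4, 0.2, 0.6]
grip_width: 0.0413
grip_force: 12.0
```

```bash
python3 - <<'E'
from h import *
c=robot.camera("wrist");save(c,"w4");print(robot.get_obs()["grip_width"])
cv2.imwrite("pics/w4.png",cv2.convertScaleAbs(cv2.resize(c["frame"][120:330,130:390],None,fx=2,fy=2),alpha=2)[:,:,::-1])
E
```

```text
0.041274574266393776
```

View pics/w4.png

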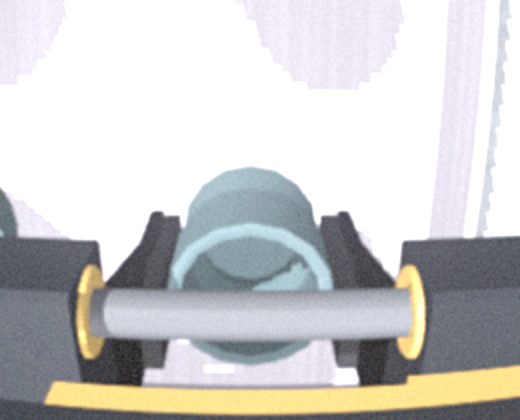

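The cup sits between the pads, with its rim centre at about crop (250,290). I'll lift it and carry it to the far board.

```bash
python3 - <<'E'
from h import *
s=robot.get_obs();c=robot.camera("wrist")
print(castw(c,s,255,265,.06),s["position"])
E
```

```text
[0.56806618 0.26962392 0.06      ] [0.56779329 0.26820472 0.04735294]
```

Request:
{"op": "move_arm", "data": {
  "commands": [
    {"hand": 3.8, "travel": [0, 0, -2], "twist": [0, 0, 0]},
    {"hand": 3.8, "travel": [0, 0, -3], "twist": [0, 0, 0]},
    {"hand": 3.8, "travel": [0, 0, -3], "twist": [0, 0, 0]},
    {"hand": 3.8, "travel": [0, 0, -2], "twist": [0, 0, 0]},
    {"hand": 3.8, "travel": [0, 0, 0], "twist": [0, 0, 0]}
  ]
}}

```text
time: 5.9
position: [0.5706, 0.269, 0.152]
tool_rot: [0.707, 0.707, 0.004, 0.002]
ft_force: [0.8, -0.3, -0.2]
grip_width: 0.0412
grip_force: 12.0
```

Request:
{"op": "move_arm", "data": {
  "commands": [
    {"hand": 3.8, "travel": [-3.5, 1.4, 0], "twist": [0, 0, 0]},
    {"hand": 3.8, "travel": [-3.5, 1.4, 0], "twist": [0, 0, 0]},
    {"hand": 3.8, "travel": [-3.5, 1.4, 0], "twist": [0, 0, 0]},
    {"hand": 3.8, "travel": [-3.5, 1.4, 0], "twist": [0, 0, 0]},
    {"hand": 3.8, "travel": [-3.5, 1.4, 0], "twist": [0, 0, 0]}
  ]
}}

```text
time: 6.32
position: [0.6372, 0.0916, 0.1459]
tool_rot: [0.707, 0.707, -0.001, -0.001]
ft_force: [0.4, 0.6, -0.9]
grip_width: 0.0418
grip_force: 12.0
```

Request:
{"op": "move_arm", "data": {
  "commands": [
    {"hand": 3.8, "travel": [-2.5, 1.4, 0], "twist": [0, 0, 0]},
    {"hand": 3.8, "travel": [-1.5, 0.5, 0], "twist": [0, 0, 0]},
    {"hand": 3.8, "travel": [0, 0, 0], "twist": [0, 0, 0]},
    {"hand": 3.8, "travel": [0, 0, 0], "twist": [0, 0, 0]}
  ]
}}

```text
time: 6.65
position: [0.6557, 0.053, 0.1461]
tool_rot: [0.708, 0.707, -0.001, -0.001]
ft_force: [-0.5, 0.6, -0.7]
grip_width: 0.0414
grip_force: 12.0
```

Request:
{"op": "move_arm", "data": {
  "commands": [
    {"hand": 3.8, "travel": [-1.6, 0.8, 2], "twist": [0, 0, 0]},
    {"hand": 3.8, "travel": [0, 0, 2.5], "twist": [0, 0, 0]},
    {"hand": 3.8, "travel": [0, 0, 2], "twist": [0, 0, 0]},
    {"hand": 3.8, "travel": [0, 0, 1.5], "twist": [0, 0, 0]},
    {"hand": 3.8, "travel": [0, 0, 0], "twist": [0, 0, 0]}
  ]
}}

```text
time: 7.07
position: [0.6605, 0.0399, 0.0632]
tool_rot: [0.706, 0.708, -0.003, -0.004]
ft_force: [-0.7, 0.2, 0.3]
grip_width: 0.0412
grip_force: 12.0
```

Request:
{"op": "move_arm", "data": {
  "commands": [
    {"hand": 3.8, "travel": [0, 0, 0], "twist": [0, 0, 0]}
  ]
}}

```text
time: 7.15
position: [0.6629, 0.0394, 0.0662]
tool_rot: [0.706, 0.708, -0.001, -0.002]
ft_force: [0.7, -0.6, 0.0]
grip_width: 0.0413
grip_force: 12.0
```

Request:
{"op": "move_arm", "data": {
  "commands": [
    {"hand": 3.8, "travel": [-0.2, 0.1, 0.8], "twist": [0, 0, 0]},
    {"hand": 3.8, "travel": [0, 0, 0.8], "twist": [0, 0, 0]},
    {"hand": 3.8, "travel": [0, 0, 0.2], "twist": [0, 0, 0]},
    {"hand": 3.8, "travel": [0, 0, 0], "twist": [0, 0, 0]},
    {"hand": 3.8, "travel": [0, 0, 0], "twist": [0, 0, 0]}
  ]
}}

```text
time: 7.57
position: [0.6657, 0.0351, 0.0494]
tool_rot: [0.707, 0.707, 0.0, -0.0]
ft_force: [-0.4, 0.1, 0.4]
grip_width: 0.0413
grip_force: 12.0
```

Request:
{"op": "move_arm", "data": {
  "commands": [
    {"hand": 3.8, "travel": [0, 0, 0.15], "twist": [0, 0, 0]},
    {"hand": 3.8, "travel": [0, 0, 0], "twist": [0, 0, 0]},
    {"hand": 3.8, "travel": [0, 0, 0], "twist": [0, 0, 0]}
  ]
}}

```text
time: 7.82
position: [0.6659, 0.035, 0.048]
tool_rot: [0.707, 0.707, 0.0, 0.0]
ft_force: [0.6, 0.2, -0.2]
grip_width: 0.0415
grip_force: 12.0
```

Request:
{"op": "move_arm", "data": {
  "commands": [
    {"hand": 3.8, "travel": [0.1, -0.2, 0.2], "twist": [0, 0, 0]},
    {"hand": 3.8, "travel": [0, 0, 0.1], "twist": [0, 0, 0]},
    {"hand": 3.8, "travel": [0, 0, 0.05], "twist": [0, 0, 0]},
    {"hand": 3.8, "travel": [0, 0, 0], "twist": [0, 0, 0]}
  ]
}}

```text
time: 8.15
position: [0.6635, 0.0362, 0.0444]
tool_rot: [0.707, 0.707, -0.0, -0.0]
ft_force: [-0.2, 0.6, 1.0]
grip_width: 0.0412
grip_force: 12.0
```

Request:
{"op": "move_arm", "data": {
  "commands": [
    {"hand": 3.8, "travel": [0, 0, 0.1], "twist": [0, 0, 0]},
    {"hand": 3.8, "travel": [0, 0, 0], "twist": [0, 0, 0]}
  ]
}}

```text
time: 8.32
position: [0.6635, 0.0362, 0.0443]
tool_rot: [0.707, 0.707, -0.0, -0.0]
ft_force: [-2.2, 1.3, 7.0]
grip_width: 0.0415
grip_force: 11.8
```

Request:
{"op": "move_arm", "data": {
  "commands": [
    {"hand": 6.5, "travel": [0, 0, -0.1], "twist": [0, 0, 0]},
    {"hand": 6.5, "travel": [0, 0, 0], "twist": [0, 0, 0]},
    {"hand": 6.5, "travel": [0, 0, 0], "twist": [0, 0, 0]},
    {"hand": 6.5, "travel": [0, 0, 0], "twist": [0, 0, 0]},
    {"hand": 6.5, "travel": [0, 0, 0], "twist": [0, 0, 0]}
  ]
}}

```text
time: 8.73
position: [0.6637, 0.0361, 0.0439]
tool_rot: [0.707, 0.707, -0.0, -0.0]
ft_force: [0.4, -0.7, -0.4]
grip_width: 0.063
grip_force: 0.0
```

Request:
{"op": "move_arm", "data": {
  "commands": [
    {"hand": 6.5, "travel": [0, 0, -3], "twist": [0, 0, 0]},
    {"hand": 6.5, "travel": [0, 0, -3], "twist": [0, 0, 0]},
    {"hand": 6.5, "travel": [0, 0, -3], "twist": [0, 0, 0]},
    {"hand": 6.5, "travel": [0, 0, -3], "twist": [0, 0, 0]},
    {"hand": 6.5, "travel": [0, 0, 0], "twist": [0, 0, 0]}
  ]
}}

```text
time: 9.15
position: [0.668, 0.0358, 0.1711]
tool_rot: [0.707, 0.707, 0.004, 0.005]
ft_force: [0.6, 0.4, 0.8]
grip_width: 0.0647
grip_force: 0.0
```

Request:
{"op": "move_arm", "data": {
  "commands": [
    {"hand": 6.5, "travel": [3.7, -1.1, 0], "twist": [0, 0, 0]},
    {"hand": 6.5, "travel": [3.7, -1.1, 0], "twist": [0, 0, 0]},
    {"hand": 6.5, "travel": [3.7, -1.1, 0], "twist": [0, 0, 0]},
    {"hand": 6.5, "travel": [3.7, -1.1, 0], "twist": [0, 0, 0]},
    {"hand": 6.5, "travel": [3.7, -1.1, 0], "twist": [0, 0, 0]}
  ]
}}

```text
time: 9.57
position: [0.6079, 0.2224, 0.1638]
tool_rot: [0.707, 0.707, -0.0, -0.0]
ft_force: [-0.4, -0.5, -0.3]
grip_width: 0.0648
grip_force: 0.0
```

Request:
{"op": "move_arm", "data": {
  "commands": [
    {"hand": 6.5, "travel": [3.7, -1.1, 0], "twist": [0, 0, 0]},
    {"hand": 6.5, "travel": [3.7, -1.1, 0], "twist": [0, 0, 0]},
    {"hand": 6.5, "travel": [3.5, -1.0, 0], "twist": [0, 0, 0]},
    {"hand": 6.5, "travel": [2, -0.5, 0], "twist": [0, 0, 0]},
    {"hand": 6.5, "travel": [0, 0, 0], "twist": [0, 0, 0]}
  ]
}}

```text
time: 9.98
position: [0.5694, 0.3549, 0.1637]
tool_rot: [0.705, 0.709, 0.0, -0.001]
ft_force: [0.2, 0.3, 0.7]
grip_width: 0.065
grip_force: 0.0
```

Request:
{"op": "move_arm", "data": {
  "commands": [
    {"hand": 6.5, "travel": [0, 0, 0], "twist": [0, 0, 0]},
    {"hand": 6.5, "travel": [0, 0, 0], "twist": [0, 0, 0]}
  ]
}}

```text
time: 10.15
position: [0.5717, 0.3494, 0.1638]
tool_rot: [0.707, 0.707, -0.0, 0.0]
ft_force: [-0.2, 1.1, 0.7]
grip_width: 0.0646
grip_force: 0.0
```

Request:
{"op": "move_arm", "data": {
  "commands": [
    {"hand": 6.5, "travel": [2.2, -0.4, 1], "twist": [0, 0, 0]},
    {"hand": 6.5, "travel": [0, 0, 2.5], "twist": [0, 0, 0]},
    {"hand": 6.5, "travel": [0, 0, 2.5], "twist": [0, 0, 0]},
    {"hand": 6.5, "travel": [0, 0, 2], "twist": [0, 0, 0]},
    {"hand": 6.5, "travel": [0, 0, 0], "twist": [0, 0, 0]}
  ]
}}

```text
time: 10.57
position: [0.5654, 0.3687, 0.0795]
tool_rot: [0.708, 0.706, -0.005, -0.002]
ft_force: [-0.5, -0.5, -0.2]
grip_width: 0.0651
grip_force: 0.0
```

Request:
{"op": "move_arm", "data": {
  "commands": [
    {"hand": 6.5, "travel": [0, 0, 0], "twist": [0, 0, 0]},
    {"hand": 6.5, "travel": [0, 0, 0], "twist": [0, 0, 0]}
  ]
}}

```text
time: 10.73
position: [0.5691, 0.3713, 0.0853]
tool_rot: [0.708, 0.707, 0.001, 0.0]
ft_force: [0.3, 0.2, -0.3]
grip_width: 0.0653
grip_force: 0.0
```

Request:
{"op": "move_arm", "data": {
  "commands": [
    {"hand": 6.5, "travel": [0, 0, 1.2], "twist": [0, 0, 0]},
    {"hand": 6.5, "travel": [0, 0, 1.2], "twist": [0, 0, 0]},
    {"hand": 6.5, "travel": [0, 0, 1.2], "twist": [0, 0, 0]},
    {"hand": 6.5, "travel": [0, 0, 0], "twist": [0, 0, 0]},
    {"hand": 6.5, "travel": [0, 0, 0], "twist": [0, 0, 0]}
  ]
}}

```text
time: 11.15
position: [0.5666, 0.3717, 0.0468]
tool_rot: [0.707, 0.707, -0.001, -0.001]
ft_force: [0.2, -0.1, -0.8]
grip_width: 0.0651
grip_force: 0.0
```

```bash
python3 - <<'E'
from h import *
c=robot.camera("wrist");s=robot.get_obs();print(s["position"])
cv2.imwrite("pics/w5.png",cv2.convertScaleAbs(cv2.resize(c["frame"][120:330,130:390],None,fx=2,fy=2),alpha=2)[:,:,::-1])
E
```

```text
[0.56728191 0.3720554  0.0475445 ]
```

View pics/w5.png

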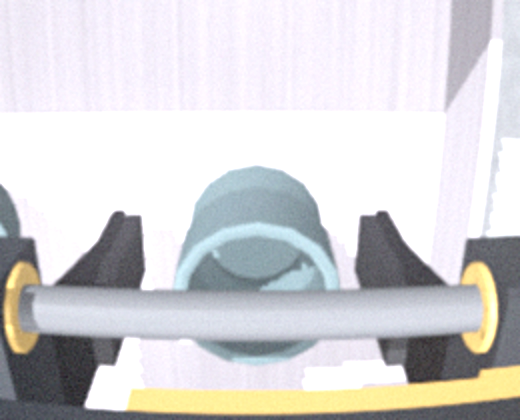

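The cup is centred between the open fingers, rim at about crop (256,290), so I'll grip it.

Request:
{"op": "move_arm", "data": {
  "commands": [
    {"hand": 3.8, "travel": [0, 0, 0], "twist": [0, 0, 0]},
    {"hand": 3.8, "travel": [0, 0, 0], "twist": [0, 0, 0]},
    {"hand": 3.8, "travel": [0, 0, 0], "twist": [0, 0, 0]},
    {"hand": 3.8, "travel": [0, 0, 0], "twist": [0, 0, 0]},
    {"hand": 3.8, "travel": [0, 0, 0], "twist": [0, 0, 0]}
  ]
}}

```text
time: 11.62
position: [0.5679, 0.3722, 0.0486]
tool_rot: [0.707, 0.707, 0.0, 0.0]
ft_force: [0.7, -0.1, 1.7]
grip_width: 0.0414
grip_force: 9.9
```

Request:
{"op": "move_arm", "data": {
  "commands": [
    {"hand": 3.8, "travel": [0, 0, 0], "twist": [0, 0, 0]},
    {"hand": 3.8, "travel": [0, 0, 0], "twist": [0, 0, 0]},
    {"hand": 3.8, "travel": [0, 0, 0], "twist": [0, 0, 0]}
  ]
}}

```text
time: 11.87
position: [0.5678, 0.3722, 0.0486]
tool_rot: [0.707, 0.707, 0.0, 0.0]
ft_force: [-0.3, 0.7, 2.7]
grip_width: 0.0418
grip_force: 11.9
```

Request:
{"op": "move_arm", "data": {
  "commands": [
    {"hand": 3.8, "travel": [0, 0, -2], "twist": [0, 0, 0]},
    {"hand": 3.8, "travel": [0, 0, -3], "twist": [0, 0, 0]},
    {"hand": 3.8, "travel": [0, 0, -3], "twist": [0, 0, 0]},
    {"hand": 3.8, "travel": [0, 0, -2], "twist": [0, 0, 0]},
    {"hand": 3.8, "travel": [0, 0, 0], "twist": [0, 0, 0]}
  ]
}}

```text
time: 12.28
position: [0.5706, 0.3735, 0.1536]
tool_rot: [0.707, 0.707, 0.005, 0.002]
ft_force: [-0.1, 1.0, 0.5]
grip_width: 0.0415
grip_force: 12.0
```

Request:
{"op": "move_arm", "data": {
  "commands": [
    {"hand": 3.8, "travel": [-3.6, -1.3, 0], "twist": [0, 0, 0]},
    {"hand": 3.8, "travel": [-3.6, -1.3, 0], "twist": [0, 0, 0]},
    {"hand": 3.8, "travel": [-3.6, -1.3, 0], "twist": [0, 0, 0]},
    {"hand": 3.8, "travel": [-3.6, -1.3, 0], "twist": [0, 0, 0]},
    {"hand": 3.8, "travel": [-3.6, -1.3, 0], "twist": [0, 0, 0]}
  ]
}}

```text
time: 12.7
position: [0.501, 0.1906, 0.1473]
tool_rot: [0.707, 0.707, -0.001, -0.0]
ft_force: [0.3, -0.3, 0.4]
grip_width: 0.0414
grip_force: 12.0
```

Request:
{"op": "move_arm", "data": {
  "commands": [
    {"hand": 3.8, "travel": [-3.6, -1.3, 0], "twist": [0, 0, 0]},
    {"hand": 3.8, "travel": [-3.6, -1.3, 0], "twist": [0, 0, 0]},
    {"hand": 3.8, "travel": [-2.6, -1.0, 0], "twist": [0, 0, 0]},
    {"hand": 3.8, "travel": [0, 0, 0], "twist": [0, 0, 0]},
    {"hand": 3.8, "travel": [0, 0, 0], "twist": [0, 0, 0]}
  ]
}}

```text
time: 13.12
position: [0.4659, 0.093, 0.1477]
tool_rot: [0.708, 0.706, -0.0, -0.001]
ft_force: [0.7, 1.0, 0.1]
grip_width: 0.0416
grip_force: 12.0
```

Request:
{"op": "move_arm", "data": {
  "commands": [
    {"hand": 3.8, "travel": [-2.2, -1.1, 0], "twist": [0, 0, 0]},
    {"hand": 3.8, "travel": [0, 0, 2.5], "twist": [0, 0, 0]},
    {"hand": 3.8, "travel": [0, 0, 2.5], "twist": [0, 0, 0]},
    {"hand": 3.8, "travel": [0, 0, 2], "twist": [0, 0, 0]},
    {"hand": 3.8, "travel": [0, 0, 1], "twist": [0, 0, 0]}
  ]
}}

```text
time: 13.53
position: [0.4554, 0.0732, 0.0659]
tool_rot: [0.707, 0.708, -0.001, -0.001]
ft_force: [0.4, -0.4, 0.2]
grip_width: 0.0415
grip_force: 12.0
```

Request:
{"op": "move_arm", "data": {
  "commands": [
    {"hand": 3.8, "travel": [0, 0, 0], "twist": [0, 0, 0]},
    {"hand": 3.8, "travel": [0, 0, 0], "twist": [0, 0, 0]},
    {"hand": 3.8, "travel": [0, 0, 0], "twist": [0, 0, 0]}
  ]
}}

```text
time: 13.78
position: [0.4564, 0.0728, 0.0685]
tool_rot: [0.707, 0.708, 0.0, 0.0]
ft_force: [1.2, 0.7, 0.1]
grip_width: 0.0412
grip_force: 12.0
```

Request:
{"op": "move_arm", "data": {
  "commands": [
    {"hand": 3.8, "travel": [-0.2, -0.2, 0.7], "twist": [0, 0, 0]},
    {"hand": 3.8, "travel": [0, 0, 0.7], "twist": [0, 0, 0]},
    {"hand": 3.8, "travel": [0, 0, 0.5], "twist": [0, 0, 0]},
    {"hand": 3.8, "travel": [0, 0, 0], "twist": [0, 0, 0]},
    {"hand": 3.8, "travel": [0, 0, 0], "twist": [0, 0, 0]}
  ]
}}

```text
time: 14.2
position: [0.4535, 0.07, 0.0489]
tool_rot: [0.707, 0.707, -0.0, -0.0]
ft_force: [0.1, 0.1, -0.2]
grip_width: 0.0417
grip_force: 12.0
```

Request:
{"op": "move_arm", "data": {
  "commands": [
    {"hand": 3.8, "travel": [0, 0, 0.1], "twist": [0, 0, 0]},
    {"hand": 3.8, "travel": [0, 0, 0.1], "twist": [0, 0, 0]},
    {"hand": 3.8, "travel": [0, 0, 0], "twist": [0, 0, 0]}
  ]
}}

```text
time: 14.45
position: [0.4538, 0.07, 0.0473]
tool_rot: [0.707, 0.707, 0.0, 0.0]
ft_force: [0.7, -0.6, -1.5]
grip_width: 0.0418
grip_force: 12.0
```

Request:
{"op": "move_arm", "data": {
  "commands": [
    {"hand": 3.8, "travel": [0, 0, 0.1], "twist": [0, 0, 0]},
    {"hand": 3.8, "travel": [0, 0, 0.1], "twist": [0, 0, 0]},
    {"hand": 3.8, "travel": [0, 0, 0], "twist": [0, 0, 0]}
  ]
}}

```text
time: 14.7
position: [0.4538, 0.0701, 0.0455]
tool_rot: [0.707, 0.707, 0.0, 0.0]
ft_force: [-0.2, 0.8, 2.7]
grip_width: 0.0417
grip_force: 11.9
```

Request:
{"op": "move_arm", "data": {
  "commands": [
    {"hand": 3.8, "travel": [0, 0, 0.1], "twist": [0, 0, 0]},
    {"hand": 3.8, "travel": [0, 0, 0], "twist": [0, 0, 0]}
  ]
}}

```text
time: 14.87
position: [0.4539, 0.0701, 0.0451]
tool_rot: [0.707, 0.707, 0.0, 0.0]
ft_force: [-1.0, -0.5, 8.8]
grip_width: 0.0413
grip_force: 11.8
```

Request:
{"op": "move_arm", "data": {
  "commands": [
    {"hand": 6.5, "travel": [0, 0, -0.1], "twist": [0, 0, 0]},
    {"hand": 6.5, "travel": [0, 0, 0], "twist": [0, 0, 0]},
    {"hand": 6.5, "travel": [0, 0, 0], "twist": [0, 0, 0]},
    {"hand": 6.5, "travel": [0, 0, 0], "twist": [0, 0, 0]},
    {"hand": 6.5, "travel": [0, 0, 0], "twist": [0, 0, 0]}
  ]
}}

```text
time: 15.28
position: [0.4537, 0.0701, 0.0451]
tool_rot: [0.707, 0.707, -0.0, -0.0]
ft_force: [0.4, 0.3, 0.9]
grip_width: 0.0629
grip_force: 0.0
```

Request:
{"op": "move_arm", "data": {
  "commands": [
    {"hand": 6.5, "travel": [0, 0, -3], "twist": [0, 0, 0]},
    {"hand": 6.5, "travel": [0, 0, -3], "twist": [0, 0, 0]},
    {"hand": 6.5, "travel": [0, 0, -3], "twist": [0, 0, 0]},
    {"hand": 6.5, "travel": [0, 0, -3], "twist": [0, 0, 0]},
    {"hand": 6.5, "travel": [0, 0, 0], "twist": [0, 0, 0]}
  ]
}}

```text
time: 15.7
position: [0.4568, 0.07, 0.1696]
tool_rot: [0.707, 0.707, 0.003, 0.004]
ft_force: [0.6, 0.4, 0.1]
grip_width: 0.0651
grip_force: 0.0
```

Request:
{"op": "move_arm", "data": {
  "commands": [
    {"hand": 6.5, "travel": [-3.7, 0.6, 0], "twist": [0, 0, 0]},
    {"hand": 6.5, "travel": [-3.7, 0.6, 0], "twist": [0, 0, 0]},
    {"hand": 6.5, "travel": [-3.7, 0.6, 0], "twist": [0, 0, 0]},
    {"hand": 6.5, "travel": [-3.7, 0.6, 0], "twist": [0, 0, 0]},
    {"hand": 6.5, "travel": [-3.7, 0.6, 0], "twist": [0, 0, 0]}
  ]
}}

```text
time: 16.12
position: [0.4834, -0.1164, 0.1646]
tool_rot: [0.707, 0.707, -0.0, -0.0]
ft_force: [1.4, 0.7, -0.3]
grip_width: 0.0651
grip_force: 0.0
```

Request:
{"op": "move_arm", "data": {
  "commands": [
    {"hand": 6.5, "travel": [-3.7, 0.6, 0], "twist": [0, 0, 0]},
    {"hand": 6.5, "travel": [-3.7, 0.6, 0], "twist": [0, 0, 0]},
    {"hand": 6.5, "travel": [-3.7, 0.6, 0], "twist": [0, 0, 0]},
    {"hand": 6.5, "travel": [-3.7, 0.6, 0], "twist": [0, 0, 0]},
    {"hand": 6.5, "travel": [-3.7, 0.6, 0], "twist": [0, 0, 0]}
  ]
}}

```text
time: 16.53
position: [0.5133, -0.3015, 0.1642]
tool_rot: [0.707, 0.707, 0.0, -0.001]
ft_force: [0.5, -0.4, -0.8]
grip_width: 0.0651
grip_force: 0.0
```

Request:
{"op": "move_arm", "data": {
  "commands": [
    {"hand": 6.5, "travel": [0, 0, 0], "twist": [0, 0, 0]},
    {"hand": 6.5, "travel": [0, 0, 0], "twist": [0, 0, -4.2]},
    {"hand": 6.5, "travel": [0, 0, 0], "twist": [0, 0, -4.2]},
    {"hand": 6.5, "travel": [0, 0, 0], "twist": [0, 0, 0]},
    {"hand": 6.5, "travel": [0, 0, 0], "twist": [0, 0, 0]}
  ]
}}

```text
time: 16.95
position: [0.5134, -0.2995, 0.1644]
tool_rot: [0.654, 0.756, 0.0, -0.001]
ft_force: [0.6, 0.4, 0.3]
grip_width: 0.0651
grip_force: 0.0
```

```bash
python3 - <<'E'
from h import *
import pickle
s=robot.get_obs();c=robot.camera("wrist");pickle.dump((s,c),open("w6.pkl","wb"));print(s["position"])
t=robot.camera("top");pickle.dump(t,open("t2.pkl","wb"))
a=cv2.resize(c["frame"],(480,360));b=cv2.convertScaleAbs(cv2.resize(t["frame"][120:260,170:290],None,fx=2.5,fy=2.57),alpha=1.2)
cv2.imwrite("pics/w6.png",np.hstack([a,b[:360]])[:,:,::-1] if b.shape[0]>=360 else cv2.hconcat([a,cv2.resize(b,(300,360))])[:,:,::-1])
E
```

```text
[ 0.51337529 -0.29945014  0.164417  ]
```

View pics/w6.png

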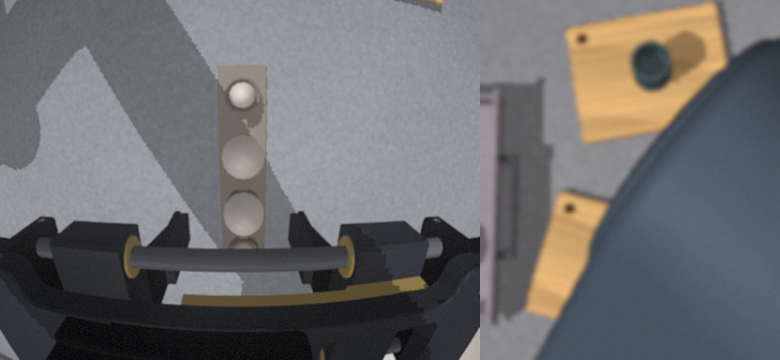

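The left view shows the strip aligned with the gripper and the hen's eggs at full-frame (259,167) and (260,228). The right view shows a cup standing in the middle of the upper board.

```bash
python3 - <<'E'
from h import *
import pickle
s,c=pickle.load(open("w6.pkl","rb"))
for u,v in((258.7,167.5),(259.7,228)):print(castw(c,s,u,v,.034).round(4), (R.from_quat(s["tool_rot"]).inv().apply(castw(c,s,u,v,.034)-s["position"])*100).round(2))
t=pickle.load(open("t2.pkl","rb"))
print(cast(t,170+(650-480)/2.5,120+62/2.57,.057))
E
```

```text
[ 0.514  -0.2777  0.034 ] [ 2.12  0.39 13.04]
[ 0.5242 -0.339   0.034 ] [-4.09  0.51 13.04]
[0.65996648 0.03599652 0.057     ]
```

Request:
{"op": "move_arm", "data": {
  "commands": [
    {"hand": 6.5, "travel": [2.1, 0.4, 0], "twist": [0, 0, 0]},
    {"hand": 6.5, "travel": [0, 0, 2], "twist": [0, 0, 0]},
    {"hand": 6.5, "travel": [0, 0, 2], "twist": [0, 0, 0]},
    {"hand": 6.5, "travel": [0, 0, 0], "twist": [0, 0, 0]},
    {"hand": 6.5, "travel": [0, 0, 0], "twist": [0, 0, 0]}
  ]
}}

```text
time: 17.47
position: [0.5142, -0.2778, 0.1245]
tool_rot: [0.653, 0.757, -0.0, -0.001]
ft_force: [0.1, -0.7, 0.0]
grip_width: 0.0649
grip_force: 0.0
```

```bash
cat >> h.py <<'E'
def go(x,y,z):
    s=robot.get_obs();print("rel cm",(R.from_quat(s["tool_rot"]).inv().apply(np.array([x,y,z])-s["position"])*100).round(2),s["position"].round(4),R.from_quat(s["tool_rot"]).as_matrix().round(3).tolist())
E
python3 -c "from h import *;go(.515,-.278,.041)"
```

```text
rel cm [-0.05  0.1   8.35] [ 0.5142 -0.2778  0.1245] [[-0.146, 0.989, -0.002], [0.989, 0.146, 0.002], [0.002, -0.002, -1.0]]
```

Request:
{"op": "move_arm", "data": {
  "commands": [
    {"hand": 6.5, "travel": [0, 0, 2], "twist": [0, 0, 0]},
    {"hand": 6.5, "travel": [0, 0, 2], "twist": [0, 0, 0]},
    {"hand": 6.5, "travel": [0, 0, 2], "twist": [0, 0, 0]},
    {"hand": 6.5, "travel": [0, 0, 1.5], "twist": [0, 0, 0]},
    {"hand": 6.5, "travel": [0, 0, 0], "twist": [0, 0, 0]}
  ]
}}

```text
time: 17.88
position: [0.5138, -0.278, 0.0487]
tool_rot: [0.654, 0.757, -0.0, -0.002]
ft_force: [-0.3, 0.6, -0.1]
grip_width: 0.0649
grip_force: 0.0
```

Request:
{"op": "move_arm", "data": {
  "commands": [
    {"hand": 6.5, "travel": [0, 0, 0], "twist": [0, 0, 0]},
    {"hand": 6.5, "travel": [0, 0, 0], "twist": [0, 0, 0]}
  ]
}}

```text
time: 18.05
position: [0.5157, -0.2793, 0.0517]
tool_rot: [0.653, 0.757, 0.0, 0.001]
ft_force: [0.8, 0.1, -0.3]
grip_width: 0.0648
grip_force: 0.0
```

```bash
python3 -c "
from h import *;go(.515,-.278,.041);c=robot.camera('wrist')
cv2.imwrite('pics/w7.png',cv2.convertScaleAbs(cv2.resize(c['frame'][120:330,130:390],None,fx=2,fy=2),alpha=1.5)[:,:,::-1])"
```

```text
rel cm [ 0.14 -0.05  1.07] [ 0.5157 -0.2793  0.0517] [[-0.146, 0.989, 0.002], [0.989, 0.146, -0.002], [-0.002, 0.002, -1.0]]
```

View pics/w7.png

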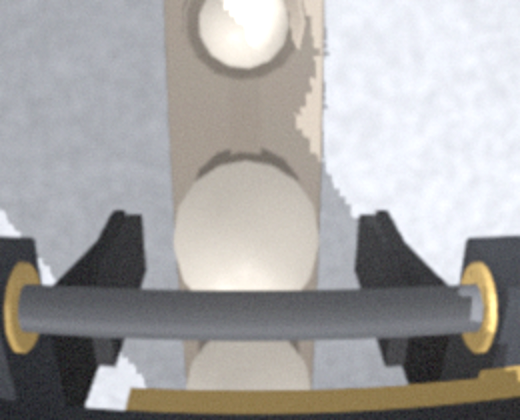

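The egg lies centred between the open fingers at about crop (246,240). I'll go down the rest of the way and grip.

Request:
{"op": "move_arm", "data": {
  "commands": [
    {"hand": 6.5, "travel": [0.1, 0, 0.6], "twist": [0, 0, 0]},
    {"hand": 6.5, "travel": [0, 0, 0.5], "twist": [0, 0, 0]},
    {"hand": 6.5, "travel": [0, 0, 0], "twist": [0, 0, 0]},
    {"hand": 6.5, "travel": [0, 0, 0], "twist": [0, 0, 0]}
  ]
}}

```text
time: 18.43
position: [0.5143, -0.2774, 0.0391]
tool_rot: [0.653, 0.757, -0.0, -0.0]
ft_force: [1.2, 0.9, 0.3]
grip_width: 0.065
grip_force: 0.0
```

Request:
{"op": "move_arm", "data": {
  "commands": [
    {"hand": 3.9, "travel": [0, 0, 0], "twist": [0, 0, 0]},
    {"hand": 3.9, "travel": [0, 0, 0], "twist": [0, 0, 0]},
    {"hand": 3.9, "travel": [0, 0, 0], "twist": [0, 0, 0]},
    {"hand": 3.9, "travel": [0, 0, 0], "twist": [0, 0, 0]},
    {"hand": 3.9, "travel": [0, 0, 0], "twist": [0, 0, 0]}
  ],
  "force": 12
}}

```text
time: 18.85
position: [0.5143, -0.2776, 0.0394]
tool_rot: [0.653, 0.757, -0.0, -0.0]
ft_force: [-1.6, -0.6, 1.3]
grip_width: 0.0434
grip_force: 12.0
```

Request:
{"op": "move_arm", "data": {
  "commands": [
    {"hand": 3.9, "travel": [0, 0, 0], "twist": [0, 0, 0]},
    {"hand": 3.9, "travel": [0, 0, 0], "twist": [0, 0, 0]},
    {"hand": 3.9, "travel": [0, 0, 0], "twist": [0, 0, 0]}
  ]
}}

```text
time: 19.1
position: [0.5143, -0.2776, 0.0393]
tool_rot: [0.653, 0.757, -0.0, -0.0]
ft_force: [-2.0, -1.4, 1.1]
grip_width: 0.0433
grip_force: 12.0
```

Request:
{"op": "move_arm", "data": {
  "commands": [
    {"hand": 3.9, "travel": [0, 0, -1], "twist": [0, 0, 0]},
    {"hand": 3.9, "travel": [0, 0, -2], "twist": [0, 0, 0]},
    {"hand": 3.9, "travel": [0, 0, -3], "twist": [0, 0, 0]},
    {"hand": 3.9, "travel": [0, 0, -3], "twist": [0, 0, 0]},
    {"hand": 3.9, "travel": [0, 0, -2], "twist": [0, 0, 0]}
  ]
}}

```text
time: 19.52
position: [0.5156, -0.278, 0.1523]
tool_rot: [0.653, 0.757, 0.0, 0.002]
ft_force: [0.5, -0.5, -0.4]
grip_width: 0.0438
grip_force: 12.0
```

Request:
{"op": "move_arm", "data": {
  "commands": [
    {"hand": 3.9, "travel": [1, 0.7, -0.5], "twist": [0, 0, 0]},
    {"hand": 3.9, "travel": [2, 1.3, 0], "twist": [0, 0, 0]},
    {"hand": 3.9, "travel": [2.5, 1.7, 0], "twist": [0, 0, 0]},
    {"hand": 3.9, "travel": [2.5, 1.7, 0], "twist": [0, 0, 0]},
    {"hand": 3.9, "travel": [2.5, 1.7, 0], "twist": [0, 0, 0]}
  ]
}}

```text
time: 19.93
position: [0.5695, -0.161, 0.1536]
tool_rot: [0.654, 0.757, 0.0, -0.001]
ft_force: [0.7, -0.8, -0.3]
grip_width: 0.0436
grip_force: 12.0
```

Request:
{"op": "move_arm", "data": {
  "commands": [
    {"hand": 3.9, "travel": [2.5, 1.7, 0], "twist": [0, 0, 0]},
    {"hand": 3.9, "travel": [2.5, 1.7, 0], "twist": [0, 0, 0]},
    {"hand": 3.9, "travel": [2.5, 1.7, 0], "twist": [0, 0, 0]},
    {"hand": 3.9, "travel": [2.5, 1.7, 0], "twist": [0, 0, 0]},
    {"hand": 3.9, "travel": [2.5, 1.7, 0], "twist": [0, 0, 0]}
  ]
}}

```text
time: 20.35
position: [0.635, -0.0243, 0.1532]
tool_rot: [0.653, 0.757, -0.0, -0.001]
ft_force: [0.7, -1.0, -0.9]
grip_width: 0.0432
grip_force: 12.0
```

Request:
{"op": "move_arm", "data": {
  "commands": [
    {"hand": 3.9, "travel": [2.5, 1.7, 0], "twist": [0, 0, 0]},
    {"hand": 3.9, "travel": [2, 1.2, 0], "twist": [0, 0, 0]},
    {"hand": 3.9, "travel": [1, 0.7, 0], "twist": [0, 0, 0]},
    {"hand": 3.9, "travel": [0, 0, 0], "twist": [0, 0, 0]},
    {"hand": 3.9, "travel": [0, 0, 0], "twist": [0, 0, 0]}
  ]
}}

```text
time: 20.77
position: [0.6621, 0.033, 0.1535]
tool_rot: [0.653, 0.758, -0.001, -0.001]
ft_force: [-0.7, -0.1, -0.8]
grip_width: 0.0434
grip_force: 12.0
```

```bash
python3 -c "
from h import *;go(.6637,.037,.081);c=robot.camera('wrist')
a=cv2.resize(c['frame'],(480,360));t=robot.camera('scene')['frame'];cv2.imwrite('pics/w8.png',np.hstack([a,cv2.resize(t[140:320,210:360],(300,360))])[:,:,::-1])"
```

```text
rel cm [0.37 0.23 7.25] [0.6621 0.033  0.1535] [[-0.148, 0.989, -0.002], [0.989, 0.148, -0.0], [-0.0, -0.002, -1.0]]
```

View pics/w8.png

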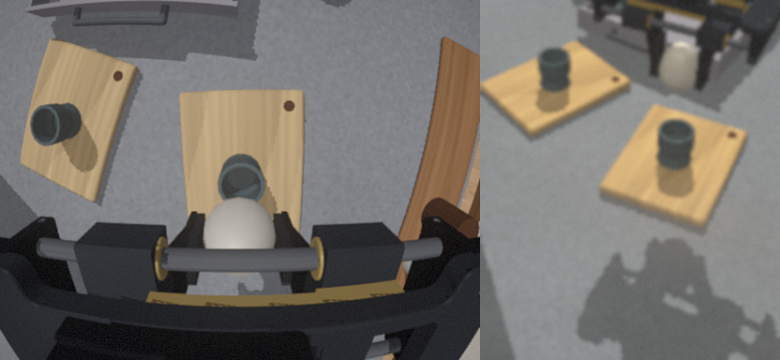

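Both cups stand upright mid-board, and the egg is held upright over the far cup. That cup's rim is at about full-frame (257,193).

```bash
python3 -c "
from h import *;s=robot.get_obs();c=robot.camera('wrist')
print(castw(c,s,241/.9375,180/.9375,.057));print(castw(c,s,53/.9375,125/.9375,.057));go(.6637,.0375,.081)"
```

```text
[0.66283169 0.03880485 0.057     ]
[0.46597838 0.06896928 0.057     ]
rel cm [0.62 0.26 7.3 ] [0.6621 0.031  0.154 ] [[-0.145, 0.989, -0.001], [0.989, 0.145, -0.0], [-0.0, -0.001, -1.0]]
```

Request:
{"op": "move_arm", "data": {
  "commands": [
    {"hand": 3.9, "travel": [0.4, 0.2, 1], "twist": [0, 0, 0]},
    {"hand": 3.9, "travel": [0, 0, 1.5], "twist": [0, 0, 0]},
    {"hand": 3.9, "travel": [0, 0, 1.5], "twist": [0, 0, 0]},
    {"hand": 3.9, "travel": [0, 0, 0], "twist": [0, 0, 0]},
    {"hand": 3.9, "travel": [0, 0, 0], "twist": [0, 0, 0]}
  ]
}}

```text
time: 21.33
position: [0.6631, 0.0361, 0.1129]
tool_rot: [0.654, 0.757, -0.001, -0.001]
ft_force: [1.2, 0.4, -0.7]
grip_width: 0.0433
grip_force: 12.0
```

```bash
python3 -c "from h import *;go(.6637,.0375,.081)"
```

```text
rel cm [0.13 0.09 3.19] [0.6631 0.0361 0.1129] [[-0.145, 0.989, -0.003], [0.989, 0.145, 0.0], [0.001, -0.003, -1.0]]
```

Request:
{"op": "move_arm", "data": {
  "commands": [
    {"hand": 3.9, "travel": [0.1, 0, 1], "twist": [0, 0, 0]},
    {"hand": 3.9, "travel": [0, 0, 1], "twist": [0, 0, 0]},
    {"hand": 3.9, "travel": [0, 0, 0.5], "twist": [0, 0, 0]},
    {"hand": 3.9, "travel": [0, 0, 0], "twist": [0, 0, 0]},
    {"hand": 3.9, "travel": [0, 0, 0], "twist": [0, 0, 0]}
  ]
}}

```text
time: 21.75
position: [0.6637, 0.0378, 0.0887]
tool_rot: [0.653, 0.757, -0.0, -0.0]
ft_force: [0.3, 0.1, 0.7]
grip_width: 0.0432
grip_force: 12.0
```

```bash
python3 -c "from h import *;go(.6637,.0375,.0788)"
```

```text
rel cm [-0.03 -0.    0.99] [0.6637 0.0378 0.0887] [[-0.146, 0.989, -0.001], [0.989, 0.146, 0.0], [0.0, -0.001, -1.0]]
```

Request:
{"op": "move_arm", "data": {
  "commands": [
    {"hand": 3.9, "travel": [0, 0, 0.4], "twist": [0, 0, 0]},
    {"hand": 3.9, "travel": [0, 0, 0.3], "twist": [0, 0, 0]},
    {"hand": 3.9, "travel": [0, 0, 0.1], "twist": [0, 0, 0]},
    {"hand": 3.9, "travel": [0, 0, 0], "twist": [0, 0, 0]},
    {"hand": 3.9, "travel": [0, 0, 0], "twist": [0, 0, 0]}
  ]
}}

```text
time: 22.17
position: [0.664, 0.0377, 0.0813]
tool_rot: [0.653, 0.757, -0.0, 0.0]
ft_force: [-0.4, -0.5, -1.7]
grip_width: 0.0435
grip_force: 12.0
```

Request:
{"op": "move_arm", "data": {
  "commands": [
    {"hand": 3.9, "travel": [0, 0, 0.1], "twist": [0, 0, 0]},
    {"hand": 3.9, "travel": [0, 0, 0], "twist": [0, 0, 0]}
  ]
}}

```text
time: 22.33
position: [0.6642, 0.0377, 0.0805]
tool_rot: [0.653, 0.757, 0.0, 0.0]
ft_force: [-0.1, -0.5, 0.7]
grip_width: 0.0436
grip_force: 12.0
```

Request:
{"op": "move_arm", "data": {
  "commands": [
    {"hand": 3.9, "travel": [0, 0, 0.1], "twist": [0, 0, 0]},
    {"hand": 3.9, "travel": [0, 0, 0], "twist": [0, 0, 0]}
  ]
}}

```text
time: 22.5
position: [0.6646, 0.0374, 0.08]
tool_rot: [0.653, 0.757, 0.0, 0.001]
ft_force: [-1.0, -1.0, 4.0]
grip_width: 0.0433
grip_force: 12.0
```

Request:
{"op": "move_arm", "data": {
  "commands": [
    {"hand": 4.6, "travel": [0, 0, 0], "twist": [0, 0, 0]},
    {"hand": 5.0, "travel": [0, 0, 0], "twist": [0, 0, 0]},
    {"hand": 5.5, "travel": [0, 0, 0], "twist": [0, 0, 0]},
    {"hand": 6.5, "travel": [0, 0, 0], "twist": [0, 0, 0]},
    {"hand": 6.5, "travel": [0, 0, 0], "twist": [0, 0, 0]}
  ]
}}

```text
time: 22.92
position: [0.6638, 0.0378, 0.0789]
tool_rot: [0.653, 0.757, -0.0, -0.0]
ft_force: [-0.1, 0.2, 0.3]
grip_width: 0.0608
grip_force: 0.0
```

Request:
{"op": "move_arm", "data": {
  "commands": [
    {"hand": 6.5, "travel": [0, 0, -1], "twist": [0, 0, 0]},
    {"hand": 6.5, "travel": [0, 0, -3], "twist": [0, 0, 0]},
    {"hand": 6.5, "travel": [0, 0, -3], "twist": [0, 0, 0]},
    {"hand": 6.5, "travel": [0, 0, -2], "twist": [0, 0, 0]},
    {"hand": 6.5, "travel": [0, 0, 0], "twist": [0, 0, 0]}
  ]
}}

```text
time: 23.33
position: [0.6675, 0.0375, 0.1755]
tool_rot: [0.653, 0.757, 0.003, 0.005]
ft_force: [1.3, 0.1, 0.8]
grip_width: 0.0647
grip_force: 0.0
```

```bash
python3 -c "
from h import *
t=robot.camera('scene')['frame'];cv2.imwrite('pics/s2.png',cv2.resize(t[140:290,210:390],(540,450))[:,:,::-1]);go(.524,-.339,.17)"
```

```text
rel cm [-35.17 -19.57   0.23] [0.6661 0.0376 0.173 ] [[-0.146, 0.989, 0.007], [0.989, 0.146, -0.001], [-0.002, 0.007, -1.0]]
```

View pics/s2.png

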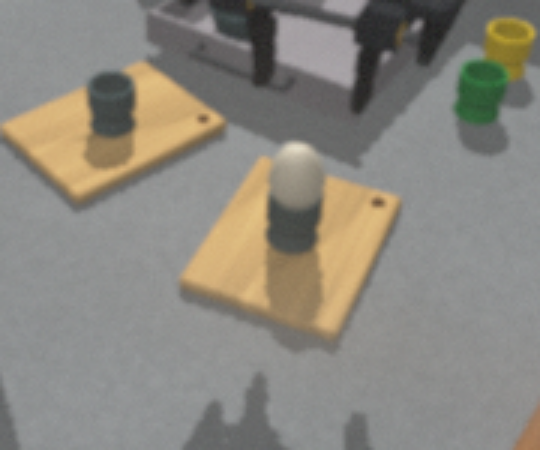

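The egg is seated upright in the far cup. Next is the second egg.

Request:
{"op": "move_arm", "data": {
  "commands": [
    {"hand": 6.5, "travel": [-3, -1.7, 0], "twist": [0, 0, 0]},
    {"hand": 6.5, "travel": [-3, -1.7, 0], "twist": [0, 0, 0]},
    {"hand": 6.5, "travel": [-3, -1.7, 0], "twist": [0, 0, 0]},
    {"hand": 6.5, "travel": [-3, -1.7, 0], "twist": [0, 0, 0]},
    {"hand": 6.5, "travel": [-3, -1.7, 0], "twist": [0, 0, 0]}
  ]
}}

```text
time: 23.8
position: [0.6002, -0.1239, 0.1681]
tool_rot: [0.653, 0.757, -0.0, -0.001]
ft_force: [0.1, -0.3, -0.1]
grip_width: 0.065
grip_force: 0.0
```

Request:
{"op": "move_arm", "data": {
  "commands": [
    {"hand": 6.5, "travel": [-3, -1.7, 0], "twist": [0, 0, 0]},
    {"hand": 6.5, "travel": [-3, -1.7, 0], "twist": [0, 0, 0]},
    {"hand": 6.5, "travel": [-3, -1.7, 0], "twist": [0, 0, 0]},
    {"hand": 6.5, "travel": [-3, -1.7, 0], "twist": [0, 0, 0]},
    {"hand": 6.5, "travel": [-3, -1.7, 0], "twist": [0, 0, 0]}
  ]
}}

```text
time: 24.22
position: [0.5381, -0.2848, 0.1681]
tool_rot: [0.653, 0.757, -0.0, -0.001]
ft_force: [0.6, 0.7, -0.1]
grip_width: 0.0652
grip_force: 0.0
```

Request:
{"op": "move_arm", "data": {
  "commands": [
    {"hand": 6.5, "travel": [-3, -1.7, 0], "twist": [0, 0, 0]},
    {"hand": 6.5, "travel": [-2, -1, 0], "twist": [0, 0, 0]},
    {"hand": 6.5, "travel": [0, 0, 0], "twist": [0, 0, 0]},
    {"hand": 6.5, "travel": [0, 0, 0], "twist": [0, 0, 0]},
    {"hand": 6.5, "travel": [0, 0, 0], "twist": [0, 0, 0]}
  ]
}}

```text
time: 24.63
position: [0.5198, -0.3362, 0.1683]
tool_rot: [0.653, 0.757, 0.0, -0.001]
ft_force: [0.0, 0.6, -0.1]
grip_width: 0.0652
grip_force: 0.0
```

```bash
python3 -c "from h import *;go(.5243,-.339,.040)"
```

```text
rel cm [-0.37  0.43 12.83] [ 0.5198 -0.3362  0.1683] [[-0.146, 0.989, -0.002], [0.989, 0.146, 0.002], [0.003, -0.001, -1.0]]
```

Request:
{"op": "move_arm", "data": {
  "commands": [
    {"hand": 6.5, "travel": [-0.4, 0.4, 1], "twist": [0, 0, 0]},
    {"hand": 6.5, "travel": [0, 0, 3], "twist": [0, 0, 0]},
    {"hand": 6.5, "travel": [0, 0, 3], "twist": [0, 0, 0]},
    {"hand": 6.5, "travel": [0, 0, 1], "twist": [0, 0, 0]},
    {"hand": 6.5, "travel": [0, 0, 0], "twist": [0, 0, 0]}
  ]
}}

```text
time: 25.05
position: [0.5235, -0.3377, 0.0856]
tool_rot: [0.653, 0.758, 0.0, -0.004]
ft_force: [0.2, 0.5, -0.3]
grip_width: 0.0654
grip_force: 0.0
```

Request:
{"op": "move_arm", "data": {
  "commands": [
    {"hand": 6.5, "travel": [0, 0, 0], "twist": [0, 0, 0]},
    {"hand": 6.5, "travel": [0, 0, 0], "twist": [0, 0, 0]}
  ]
}}

```text
time: 25.22
position: [0.526, -0.341, 0.0904]
tool_rot: [0.653, 0.757, -0.0, 0.001]
ft_force: [0.4, 0.0, 0.1]
grip_width: 0.0652
grip_force: 0.0
```

```bash
python3 -c "from h import *;go(.5243,-.339,.040)"
```

```text
rel cm [ 0.23 -0.15  5.04] [ 0.526  -0.341   0.0904] [[-0.147, 0.989, 0.002], [0.989, 0.147, -0.002], [-0.002, 0.001, -1.0]]
```

Request:
{"op": "move_arm", "data": {
  "commands": [
    {"hand": 6.5, "travel": [0.2, -0.1, 1.2], "twist": [0, 0, 0]},
    {"hand": 6.5, "travel": [0, 0, 1.5], "twist": [0, 0, 0]},
    {"hand": 6.5, "travel": [0, 0, 1.5], "twist": [0, 0, 0]},
    {"hand": 6.5, "travel": [0, 0, 0.6], "twist": [0, 0, 0]},
    {"hand": 6.5, "travel": [0, 0, 0], "twist": [0, 0, 0]}
  ]
}}

```text
time: 25.63
position: [0.5236, -0.3388, 0.0413]
tool_rot: [0.653, 0.757, 0.0, -0.0]
ft_force: [-0.0, 0.1, -0.1]
grip_width: 0.0652
grip_force: 0.0
```

Request:
{"op": "move_arm", "data": {
  "commands": [
    {"hand": 6.5, "travel": [0, 0, 0], "twist": [0, 0, 0]},
    {"hand": 6.5, "travel": [0, 0, 0], "twist": [0, 0, 0]}
  ]
}}

```text
time: 25.8
position: [0.5244, -0.3396, 0.0426]
tool_rot: [0.653, 0.757, -0.0, 0.001]
ft_force: [0.1, -0.6, 0.4]
grip_width: 0.0653
grip_force: 0.0
```

```bash
python3 -c "from h import *;go(.5243,-.339,.040)"
```

```text
rel cm [ 0.06 -0.01  0.26] [ 0.5244 -0.3396  0.0426] [[-0.146, 0.989, 0.002], [0.989, 0.146, -0.002], [-0.002, 0.002, -1.0]]
```

Request:
{"op": "move_arm", "data": {
  "commands": [
    {"hand": 6.5, "travel": [0, 0, 0.3], "twist": [0, 0, 0]},
    {"hand": 6.5, "travel": [0, 0, 0], "twist": [0, 0, 0]},
    {"hand": 6.5, "travel": [0, 0, 0], "twist": [0, 0, 0]}
  ]
}}

```text
time: 26.05
position: [0.5237, -0.339, 0.0386]
tool_rot: [0.653, 0.757, -0.0, 0.0]
ft_force: [0.3, 0.0, -0.1]
grip_width: 0.0645
grip_force: 0.0
```

Request:
{"op": "move_arm", "data": {
  "commands": [
    {"hand": 3.9, "travel": [0, 0, 0], "twist": [0, 0, 0]},
    {"hand": 3.9, "travel": [0, 0, 0], "twist": [0, 0, 0]},
    {"hand": 3.9, "travel": [0, 0, 0], "twist": [0, 0, 0]},
    {"hand": 3.9, "travel": [0, 0, 0], "twist": [0, 0, 0]},
    {"hand": 3.9, "travel": [0, 0, 0], "twist": [0, 0, 0]}
  ]
}}

```text
time: 26.47
position: [0.5238, -0.3389, 0.0383]
tool_rot: [0.653, 0.757, 0.0, 0.0]
ft_force: [1.1, 0.1, -0.3]
grip_width: 0.0435
grip_force: 12.0
```

Request:
{"op": "move_arm", "data": {
  "commands": [
    {"hand": 3.9, "travel": [0, 0, 0], "twist": [0, 0, 0]},
    {"hand": 3.9, "travel": [0, 0, 0], "twist": [0, 0, 0]}
  ]
}}

```text
time: 26.63
position: [0.5238, -0.3389, 0.0383]
tool_rot: [0.653, 0.757, 0.0, 0.0]
ft_force: [0.7, 0.3, -0.1]
grip_width: 0.0435
grip_force: 12.0
```

Gripped at z 0.0383, so the seated TCP height should be about 0.078.

Request:
{"op": "move_arm", "data": {
  "commands": [
    {"hand": 3.9, "travel": [0, 0, -1], "twist": [0, 0, 0]},
    {"hand": 3.9, "travel": [0, 0, -2], "twist": [0, 0, 0]},
    {"hand": 3.9, "travel": [0, 0, -3], "twist": [0, 0, 0]},
    {"hand": 3.9, "travel": [0, 0, -3], "twist": [0, 0, 0]},
    {"hand": 3.9, "travel": [0, 0, -2], "twist": [0, 0, 0]}
  ]
}}

```text
time: 27.05
position: [0.5241, -0.3395, 0.1514]
tool_rot: [0.653, 0.757, -0.0, 0.001]
ft_force: [-0.3, -0.2, -0.4]
grip_width: 0.0436
grip_force: 12.0
```

Request:
{"op": "move_arm", "data": {
  "commands": [
    {"hand": 3.9, "travel": [1, 0, -0.5], "twist": [0, 0, 0]},
    {"hand": 3.9, "travel": [2, 0, 0], "twist": [0, 0, 0]},
    {"hand": 3.9, "travel": [3, -0.1, 0], "twist": [0, 0, 0]},
    {"hand": 3.9, "travel": [3, -0.1, 0], "twist": [0, 0, 0]},
    {"hand": 3.9, "travel": [3, -0.1, 0], "twist": [0, 0, 0]}
  ]
}}

```text
time: 27.47
position: [0.5015, -0.2184, 0.1525]
tool_rot: [0.654, 0.757, -0.0, -0.001]
ft_force: [-0.3, 0.8, -1.0]
grip_width: 0.0431
grip_force: 12.0
```

Request:
{"op": "move_arm", "data": {
  "commands": [
    {"hand": 3.9, "travel": [3, -0.1, 0], "twist": [0, 0, 0]},
    {"hand": 3.9, "travel": [3, -0.1, 0], "twist": [0, 0, 0]},
    {"hand": 3.9, "travel": [3, -0.1, 0], "twist": [0, 0, 0]},
    {"hand": 3.9, "travel": [3, -0.1, 0], "twist": [0, 0, 0]},
    {"hand": 3.9, "travel": [3, -0.1, 0], "twist": [0, 0, 0]}
  ]
}}

```text
time: 27.88
position: [0.4743, -0.0707, 0.1527]
tool_rot: [0.653, 0.757, -0.0, -0.001]
ft_force: [0.8, 0.1, -0.8]
grip_width: 0.0432
grip_force: 12.0
```

Request:
{"op": "move_arm", "data": {
  "commands": [
    {"hand": 3.9, "travel": [3, -0.1, 0], "twist": [0, 0, 0]},
    {"hand": 3.9, "travel": [3, -0.1, 0], "twist": [0, 0, 0]},
    {"hand": 3.9, "travel": [3, 0, 0], "twist": [0, 0, 0]},
    {"hand": 3.9, "travel": [2, 0, 0], "twist": [0, 0, 0]},
    {"hand": 3.9, "travel": [1, 0, 0], "twist": [0, 0, 0]}
  ]
}}

```text
time: 28.3
position: [0.454, 0.0483, 0.1527]
tool_rot: [0.652, 0.758, -0.001, -0.002]
ft_force: [0.0, 0.1, -0.8]
grip_width: 0.0435
grip_force: 12.0
```

Request:
{"op": "move_arm", "data": {
  "commands": [
    {"hand": 3.9, "travel": [0, 0, 0], "twist": [0, 0, 0]},
    {"hand": 3.9, "travel": [0, 0, 0], "twist": [0, 0, 0]},
    {"hand": 3.9, "travel": [0, 0, 0], "twist": [0, 0, 0]}
  ]
}}

```text
time: 28.55
position: [0.4571, 0.0446, 0.1532]
tool_rot: [0.654, 0.757, -0.0, 0.0]
ft_force: [-0.0, -1.0, -0.3]
grip_width: 0.0435
grip_force: 12.0
```

```bash
python3 -c "
from h import *;go(.4538,.0715,.088);s=robot.get_obs();c=robot.camera('wrist')
import pickle;pickle.dump((s,c),open('w9.pkl','wb'));save(c,'w9')"
```

```text
rel cm [2.71 0.07 6.52] [0.4571 0.0446 0.1532] [[-0.146, 0.989, 0.0], [0.989, 0.146, -0.0], [-0.001, 0.0, -1.0]]
```

View pics/w9.png

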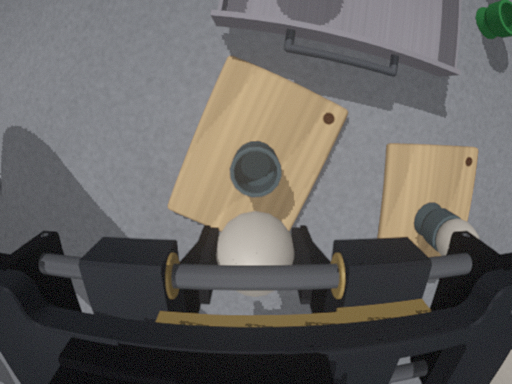

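The near cup's rim is at about (257,170), mid-board, and the other egg is still seated at (440,232).

```bash
python3 -c "
from h import *
import pickle;s,c=pickle.load(open('w9.pkl','rb'));print(castw(c,s,256.5,170,.057))"
```

```text
[0.45482849 0.07102328 0.057     ]
```

Request:
{"op": "move_arm", "data": {
  "commands": [
    {"hand": 3.9, "travel": [1.5, 0, 0], "twist": [0, 0, 0]},
    {"hand": 3.9, "travel": [1.2, 0.1, 1], "twist": [0, 0, 0]},
    {"hand": 3.9, "travel": [0, 0, 2], "twist": [0, 0, 0]},
    {"hand": 3.9, "travel": [0, 0, 2], "twist": [0, 0, 0]},
    {"hand": 3.9, "travel": [0, 0, 0], "twist": [0, 0, 0]}
  ]
}}

```text
time: 29.02
position: [0.4523, 0.0714, 0.1008]
tool_rot: [0.654, 0.756, -0.002, -0.002]
ft_force: [-0.5, -0.2, -0.8]
grip_width: 0.0433
grip_force: 12.0
```

Request:
{"op": "move_arm", "data": {
  "commands": [
    {"hand": 3.9, "travel": [0, 0, 0], "twist": [0, 0, 0]},
    {"hand": 3.9, "travel": [0, 0, 0], "twist": [0, 0, 0]}
  ]
}}

```text
time: 29.18
position: [0.4544, 0.0715, 0.1037]
tool_rot: [0.654, 0.757, 0.0, 0.0]
ft_force: [1.4, -0.5, 0.0]
grip_width: 0.0433
grip_force: 12.0
```

```bash
python3 -c "from h import *;go(.4538,.0715,.078)"
```

```text
rel cm [ 0.01 -0.06  2.57] [0.4544 0.0715 0.1037] [[-0.145, 0.989, 0.001], [0.989, 0.145, -0.0], [-0.0, 0.001, -1.0]]
```

Request:
{"op": "move_arm", "data": {
  "commands": [
    {"hand": 3.9, "travel": [0, 0, 0.8], "twist": [0, 0, 0]},
    {"hand": 3.9, "travel": [0, 0, 0.8], "twist": [0, 0, 0]},
    {"hand": 3.9, "travel": [0, 0, 0.4], "twist": [0, 0, 0]},
    {"hand": 3.9, "travel": [0, 0, 0], "twist": [0, 0, 0]},
    {"hand": 3.9, "travel": [0, 0, 0], "twist": [0, 0, 0]}
  ]
}}

```text
time: 29.6
position: [0.4535, 0.0723, 0.083]
tool_rot: [0.653, 0.757, -0.0, -0.0]
ft_force: [0.0, 0.5, -0.9]
grip_width: 0.0434
grip_force: 12.0
```

Request:
{"op": "move_arm", "data": {
  "commands": [
    {"hand": 3.9, "travel": [0, 0, 0.1], "twist": [0, 0, 0]},
    {"hand": 3.9, "travel": [0, 0, 0.1], "twist": [0, 0, 0]},
    {"hand": 3.9, "travel": [0, 0, 0], "twist": [0, 0, 0]}
  ]
}}

```text
time: 29.85
position: [0.4538, 0.0723, 0.0813]
tool_rot: [0.653, 0.757, 0.0, 0.0]
ft_force: [-0.1, -0.5, 0.3]
grip_width: 0.0437
grip_force: 12.0
```

Request:
{"op": "move_arm", "data": {
  "commands": [
    {"hand": 3.9, "travel": [0, 0, 0.1], "twist": [0, 0, 0]},
    {"hand": 3.9, "travel": [0, 0, 0], "twist": [0, 0, 0]}
  ]
}}

```text
time: 30.02
position: [0.4538, 0.0723, 0.0803]
tool_rot: [0.653, 0.757, 0.0, 0.0]
ft_force: [0.5, -0.6, -0.3]
grip_width: 0.0433
grip_force: 12.0
```

Request:
{"op": "move_arm", "data": {
  "commands": [
    {"hand": 3.9, "travel": [0, 0, 0.1], "twist": [0, 0, 0]},
    {"hand": 3.9, "travel": [0, 0, 0], "twist": [0, 0, 0]}
  ]
}}

```text
time: 30.18
position: [0.4539, 0.0722, 0.0793]
tool_rot: [0.653, 0.757, 0.0, 0.0]
ft_force: [-0.2, -0.2, 1.7]
grip_width: 0.0433
grip_force: 12.0
```

Request:
{"op": "move_arm", "data": {
  "commands": [
    {"hand": 3.9, "travel": [0, 0, 0.1], "twist": [0, 0, 0]},
    {"hand": 3.9, "travel": [0, 0, 0], "twist": [0, 0, 0]}
  ]
}}

```text
time: 30.35
position: [0.4543, 0.072, 0.0788]
tool_rot: [0.653, 0.757, 0.0, 0.001]
ft_force: [-0.2, -1.7, 6.6]
grip_width: 0.0432
grip_force: 12.0
```

Contact. I'll release, retreat, and check.

Request:
{"op": "move_arm", "data": {
  "commands": [
    {"hand": 4.6, "travel": [0, 0, 0], "twist": [0, 0, 0]},
    {"hand": 5.0, "travel": [0, 0, 0], "twist": [0, 0, 0]},
    {"hand": 5.5, "travel": [0, 0, 0], "twist": [0, 0, 0]},
    {"hand": 6.5, "travel": [0, 0, 0], "twist": [0, 0, 0]},
    {"hand": 6.5, "travel": [0, 0, 0], "twist": [0, 0, 0]}
  ]
}}

```text
time: 30.77
position: [0.4535, 0.0724, 0.0781]
tool_rot: [0.653, 0.757, -0.0, -0.0]
ft_force: [0.1, 0.0, 0.4]
grip_width: 0.0604
grip_force: 0.0
```

Request:
{"op": "move_arm", "data": {
  "commands": [
    {"hand": 6.5, "travel": [0, 0, -1], "twist": [0, 0, 0]},
    {"hand": 6.5, "travel": [0, 0, -3], "twist": [0, 0, 0]},
    {"hand": 6.5, "travel": [0, 0, -3], "twist": [0, 0, 0]},
    {"hand": 6.5, "travel": [0, 0, -3], "twist": [0, 0, 0]},
    {"hand": 6.5, "travel": [0, 0, -2], "twist": [0, 0, 0]}
  ]
}}

```text
time: 31.18
position: [0.4543, 0.0724, 0.2005]
tool_rot: [0.653, 0.757, 0.001, 0.001]
ft_force: [0.6, -0.1, 0.8]
grip_width: 0.0649
grip_force: 0.0
```

Request:
{"op": "move_arm", "data": {
  "commands": [
    {"hand": 6.5, "travel": [-3, 0, 0], "twist": [0, 0, 0]},
    {"hand": 6.5, "travel": [-3.5, 0, 0], "twist": [0, 0, 0]},
    {"hand": 6.5, "travel": [-3.5, 0, 0], "twist": [0, 0, 0]},
    {"hand": 6.5, "travel": [-3.5, 0, 0], "twist": [0, 0, 0]},
    {"hand": 6.5, "travel": [-3.5, 0, 0], "twist": [0, 0, 0]}
  ]
}}

```text
time: 31.6
position: [0.4784, -0.0972, 0.1983]
tool_rot: [0.653, 0.757, 0.0, -0.0]
ft_force: [-0.0, 0.4, -0.3]
grip_width: 0.0651
grip_force: 0.0
```

Request:
{"op": "move_arm", "data": {
  "commands": [
    {"hand": 6.5, "travel": [-3, 0, 0], "twist": [0, 0, 0]},
    {"hand": 6.5, "travel": [-3, 0, 0], "twist": [0, 0, 0]},
    {"hand": 6.5, "travel": [0, 0, 0], "twist": [0, 0, 0]},
    {"hand": 6.5, "travel": [0, 0, 0], "twist": [0, 0, 0]},
    {"hand": 6.5, "travel": [0, 0, 0], "twist": [0, 0, 0]}
  ]
}}

```text
time: 32.02
position: [0.4865, -0.1545, 0.1978]
tool_rot: [0.654, 0.757, -0.0, -0.001]
ft_force: [0.0, 0.6, -0.7]
grip_width: 0.0652
grip_force: 0.0
```

```bash
python3 -c "
from h import *
c=robot.camera('wrist');t=robot.camera('scene')['frame']
cv2.imwrite('pics/fin.png',np.hstack([cv2.resize(c['frame'],(400,300)),cv2.resize(t[90:300,130:410],(400,300))])[:,:,::-1])"
```

```text
(no output)
```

View pics/fin.png

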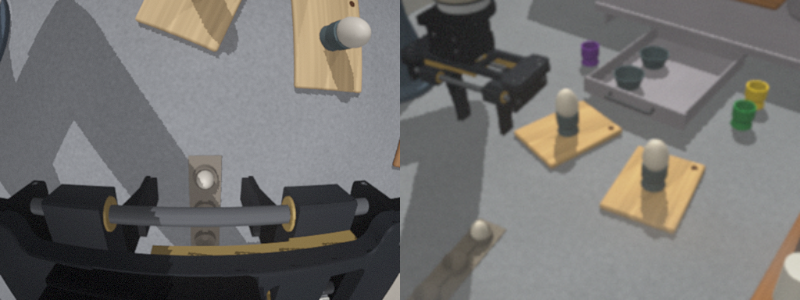

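Both eggs are seated upright in their cups on the two boards, and the baking cups and look-alikes haven't moved. I'll hand it in.

```bash
python3 -c "
from rig import robot
print(robot.hand_in())"
```

```text
the job is handed in; nothing more can be done
None
```

I handed the job in at about 32 s; the hand-in gave no verdict, but the last pictures show an egg cup mid-board on each breakfast board with a hen's egg upright in it, and the baking cups and quail eggs were left untouched.

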